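# Refill the carousel tub and hold its index plunger out

### The job

Pour all six white tree balls from the handled metal cup into the empty tub of the parts carousel and stand the cup upright on the bench again. Then pull the carousel's sprung index plunger straight up, fully back to its stop so that its pin is clear of the seat hole, and finish while still holding it up there between the fingers, so that I can turn the carousel. Leave the glue jar, the brush and the small card model alone.

Things in the scene. Friction and masses are not known exactly. Their poses are not given: they have to be found in the camera images.
- station: Parts carousel bolted to the bench: round steel base 300 mm across, 12 mm thick; origin at the centre of its underside, z up. On it sits a wooden disc 300 mm across, top 40 mm above the bench, bearing three grey round tubs 50 mm high. Two hold stock (cork blocks, wooden rods), one is empty. The plunger stands 138 mm out along +x; its seated pin locks the disc, which else turns with slight friction.
- bracket (a point): Middle of the top of the aluminium bracket that carries the plunger: 78 mm above the bench, 158 mm from the carousel's centre along the station's +x. It is 40 mm wide, reaches from 122 to 194 mm from the centre, over the disc's rim, and bears a collar up to 82 mm around the pin.
- tub_floor (a point): Centre of the inner floor of the empty tub, 44 mm above the bench and 75 mm from the carousel's centre. The tub is 88 mm across outside at its foot and 100 mm at its rim, walls 3 mm; its rim is 90 mm above the bench. The frame turns with the disc; with the pin seated, it lies 60 degrees from the station's +x axis towards +y.
- knob (a point): Centre of the plunger's black round knob, 30 mm across and 30 mm high, its axis vertical; when seated its centre is 115 mm above the bench and its underside 100 mm, 18 mm above the bracket's collar. Its 9 mm steel pin runs down through the bracket into the seat hole in the disc. Take hold of the knob from above around its sides.
- plunger (a joint): How far the plunger is pulled up, in m: 0 seated (pin 10 mm deep in the seat hole), clear of the hole above 0.010, stop at 0.020. A spring pulls it down, about 5 N when seated and 12 N at the stop; let go, it snaps back.
- cup: Open flared metal cup, 58 mm high, 60 mm across at the foot and 100 mm at the rim, walls 3 mm; origin at the centre of its underside, z up through the mouth. A straight black round handle, 16 mm thick, sticks out level along the cup's own -x, from the wall to 130 mm from the cup's axis, its centre line 50 mm above the foot. About 0.1 kg, plus 0.06 kg of balls.
- handle (a point): Point on the centre line of the cup's handle, 88 mm from the cup's axis and 50 mm above its foot, in the middle of the free part of the handle; axes as the cup's (the handle runs along x, away from the cup is -x).
- glue_jar: Closed glue jar, 56 mm across, 75 mm high, origin under its centre; leave it where it is.
- brush: Brush lying on the bench along its own x, about 190 mm long, head to +x; leave it where it is.
- card_model: Small card building model on a 90 by 70 mm board, about 100 mm high, origin under its centre; leave it where it is.
- ball1_center (a point): Centre of a smooth white acrylic ball that rolls easily, 25 mm across, 10 g; one of six alike, lying in the cup at the start.
- ball2_center (a point): Centre of a smooth white acrylic ball that rolls easily, 25 mm across, 10 g; one of six alike, lying in the cup at the start.
- ball3_center (a point): Centre of a smooth white acrylic ball that rolls easily, 25 mm across, 10 g; one of six alike, lying in the cup at the start.
- ball4_center (a point): Centre of a smooth white acrylic ball that rolls easily, 25 mm across, 10 g; one of six alike, lying in the cup at the start.
- ball5_center (a point): Centre of a smooth white acrylic ball that rolls easily, 25 mm across, 10 g; one of six alike, lying in the cup at the start.
- ball6_center (a point): Centre of a smooth white acrylic ball that rolls easily, 25 mm across, 10 g; one of six alike, lying in the cup at the start.

How it is judged:
On the way, in this order (a step that is already met when the one before it is completed fails the run):
1. the lifted cup is tipped over the empty tub (angle between cup's own z axis and vertical above 0.9 rad and height (world z) of cup above 0.06 m and horizontal distance between cup and tub_floor below 0.14 m), for 0.1 s.
2. all six balls are in the tub (horizontal distance between each of ball1_center, ball2_center, ball3_center, ball4_center, ball5_center, ball6_center and tub_floor below 0.046 m and z of ball1_center in the frame of tub_floor between 0 and 0.05 m and z of ball2_center in the frame of tub_floor between 0 and 0.05 m and z of ball3_center in the frame of tub_floor between 0 and 0.05 m and z of ball4_center in the frame of tub_floor between 0 and 0.05 m and z of ball5_center in the frame of tub_floor between 0 and 0.05 m and z of ball6_center in the frame of tub_floor between 0 and 0.05 m), for 0.2 s.
3. with the cup standing on the bench, the plunger is pulled fully back (value of joint plunger above 0.0165 m and angle between cup's own z axis and vertical below 0.1 rad and height (world z) of cup below 0.008 m), for 0.2 s.
At the end, for the whole second after the job is handed in: The fingers hold the plunger at least 16.5 mm up (stop at 20 mm), gripping it with more than 2 N; all six balls lie inside the empty tub, none above its rim or outside it; the cup stands upright (within 0.1 rad) on the bench, at rest and untouched by the robot (all of step 2 and all of step 3 and contact force between the fingers and plunger above 2 N and linear speed of cup below 0.03 m/s and contact force between each of the arm, the fingers and cup below 0.1 N); the arm keeps its last pose, push and grip.
It fails at once if the glue jar is moved by more than 25 mm (distance of glue_jar from where it was at the start of the episode above 0.025 m).
It fails at once if the brush is moved by more than 25 mm (distance of brush from where it was at the start of the episode above 0.025 m).
It fails at once if the small card model is moved by more than 25 mm (distance of card_model from where it was at the start of the episode above 0.025 m).
It also fails if it takes over 72 s, if anything falls off the work surface, if the arm or the gripper's body presses on something with over 40 N, if the wrist force passes 120 N, or if a joint passes its speed limit or range.

### The arm

A 6-joint arm with a two-finger parallel gripper is mounted at the origin on the work surface. World frame = base frame: x ahead of the robot, y to its left, z up, the work surface at z = 0. Lengths are in m, angles in rad, forces in N, time in s.
With the tool pointing down it reaches from about 0.3 to 0.85 m from the base axis. Payload 5.4 kg.
Tool frame: the origin (TCP) lies between the finger pads; the fingertips stand 19 mm ahead of it and the grasp point (between the pads) is the TCP (r.tcp_to_tips is the distance from the TCP to the fingertips, in m); z points along the fingers, x is the direction in which the jaws open and shut, and the axes are right-handed (so a half turn about z gives the same grasp; the last joint's range is limited). The gripper opens to 85 mm and grips with 20 to 120 N. Pads are 22 mm wide; open, the fingers measure 114 mm over their backs; the gripper's body (76 mm by 85 mm) begins 54 mm behind the grasp point. The pads swing forward as they close: fully open they stand 13 mm farther back than shut.
Start: joints at [1.118, 0.158, 1.597, -0, 1.386, -0.21], TCP at [0.138, 0.558, 0.25] pointing down, gripper open.
Joint ranges: [-2.91, 2.91], [-0.94, 2.29], [0.18, 2.7], [-1.29, 4.43], [0.17, 2.64], [-3, 3]. Speed limits (rad/s): [2.57, 2.57, 3.14, 3.14, 3.14, 3.14].

### API

Orientations are given as a 3x3 rotation matrix whose columns are the frame's x, y, z axes.
In Python, from cell import r, camera, camera_params gives the robot as it stands. The module is installed in compiled form; this text tells all that it offers.
- The arm moves only by the tool apply_moves, never from a script. Its argument "rows" is a list of rows, each a list of 3 entries, a list of its own where there are three numbers: the shift along the tool's x, y, z in m, then the turn, a rotation vector about the tool's x, y, z in degrees, then the finger opening in m, from 0 to 0.0854. A call has 1 to 5 rows; each row shifts and turns the commanded pose from where the row before left it, along the tool's axes as they then stand; what a row does not reach is not made up. A row lasts 1/12 s, in which the tool goes at most 41.7 mm and 7.16 degrees, less where a joint would pass 70% of its speed; a pose out of reach is approached as far as the arm can. A call is refused whole if a number of a shift passes 0.0417 or a number of a turn 7.16, either way. A call with a gripper value outside its range is refused whole. The fingers move at their own pace and stop on an object; "grip_force" is the grip in N (left out, the last holds). Time passes only in rows, so rows that do not move let the fingers close. It gives the time, the measured TCP pose, the force and the opening at its end, in the units of the state.
- r.state(): the state, without advancing time (a new reading comes with each control period).
- camera(name): name is "scene" or "top" or "wrist"; returns the picture (420x560x3 uint8, red, green, blue); there is no depth.
- camera_params(name): a dict with "K" (3x3 intrinsics, pixels), "xyz" and "orientation" of the camera in the world. Camera axes: x right, y up, looking along -z (the intrinsics and any distortion apply to the point x, -y, -z); pixel columns grow to the right and rows downward; lengths in m; the calibration is good to about 2 mm. A picture is of the moment at which its call begins: read the wrist's pose just before it. camera_params takes no time and is no camera call; for the wrist camera it gives the pose at the moment of the call.
- r.sign_off(): hands the job in, once; it reports no verdict.
The state is a dict: "time_s": time; "joint_pos": joint angles; "joint_vel": joint speeds; "effort": joint torques, N m; "ee_pos": TCP position; "tcp_rot": TCP orientation; "force": force on the tool from outside, world axes, zero at the start; "wrist_torque": the same for the moment, N m; "width": finger opening in m.
Only numpy, scipy, OpenCV 4.12 (cv2) and the standard library are available. Lean on these libraries where they do the work, as an engineer would, in place of code of your own. Each camera call takes 0.05 s, during which the arm holds its last target.

## Working session

There is one attempt and no reset: what is moved stays moved. The work goes in short steps, Python scripts to look and compute and a tool call to move; the robot and the scene stay as the last step left them, time stands still between calls to the robot, and variables do not carry over. Pictures are saved under pics/ and viewed, and the job is handed in when it is done.

Besides the shell and the picture viewer there is one more tool, called after "Call:" in YAML: its name, and indented under it one key for each argument. apply_moves: Moves the arm, as the interface text tells. Its arguments: {"type":"object","properties":{"rows":{"type":"array"},"grip_force":{"type":"number"}},"required":["rows"]}

```bash
mkdir -p pics
python3 - <<'E'
from cell import r,camera,camera_params
import cv2,numpy as np
print(r.state())
for n in ["scene","top","wrist"]:
    p=camera_params(n); print(n,p)
    cv2.imwrite(f"pics/{n}0.png",camera(n)[:,:,::-1])
E
```

```text
{'time_s': 0.0, 'joint_pos': array([ 1.11787687e+00,  1.59073069e-01,  1.59826932e+00, -4.22587941e-06,
        1.38621763e+00, -2.10114716e-01]), 'joint_vel': array([-0.00045577, -0.00168644,  0.00168357,  0.00092303,  0.00034809,
       -0.00228846]), 'effort': array([ 1.42583622e-04, -3.96015573e+01, -3.31424367e+01, -1.92908096e-04,
        8.74261139e-03, -2.15112357e-05]), 'ee_pos': array([0.1380127 , 0.55758764, 0.24928481]), 'tcp_rot': array([[ 2.40424453e-01,  9.70667475e-01, -8.57166309e-04],
       [ 9.70665945e-01, -2.40425638e-01, -1.77081478e-03],
       [-1.92495707e-03, -4.06274970e-04, -9.99998065e-01]]), 'force': array([-0.74054017,  0.22040795, -0.20294552]), 'wrist_torque': array([ 0.0265929 ,  0.00019815, -0.03134956]), 'width': 0.08531387923189297}
scene {'K': array([[510.27488401,   0.        , 282.49695594],
       [  0.        , 510.27488401, 204.7113844 ],
       [  0.        ,   0.        ,   1.        ]]), 'xyz': array([1.62504637, 0.41574486, 1.09529584]), 'orientation': array([[-0.41630215, -0.59634867,  0.68633868],
       [ 0.90914773, -0.26309788,  0.32284657],
       [-0.01195487,  0.75838498,  0.65169725]])}
top {'K': array([[443.74614903,   0.        , 281.94648307],
       [  0.        , 443.74614903, 208.71531017],
       [  0.        ,   0.        ,   1.        ]]), 'xyz': array([ 0.52171449, -0.07111007,  1.11570513]), 'orientation': array([[-0.02834963,  0.99616646, -0.08275671],
       [-0.99931349, -0.03021965, -0.02143189],
       [-0.02385061,  0.08209231,  0.9963393 ]])}
wrist {'K': array([[311.37931047,   0.        , 281.89230755],
       [  0.        , 311.37931047, 214.67352184],
       [  0.        ,   0.        ,   1.        ]]), 'xyz': array([0.07506175, 0.57210954, 0.37257084]), 'orientation': array([[ 0.24182865, -0.93754847, -0.25004353],
       [ 0.97031739,  0.23319619,  0.0640601 ],
       [-0.00175025, -0.25811315,  0.96611311]])}
```

View pics/scene0.png

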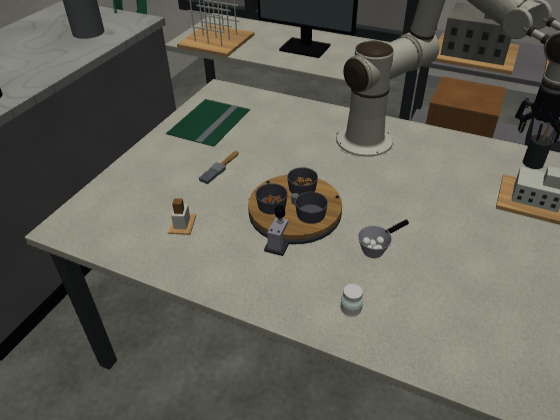

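View pics/top0.png

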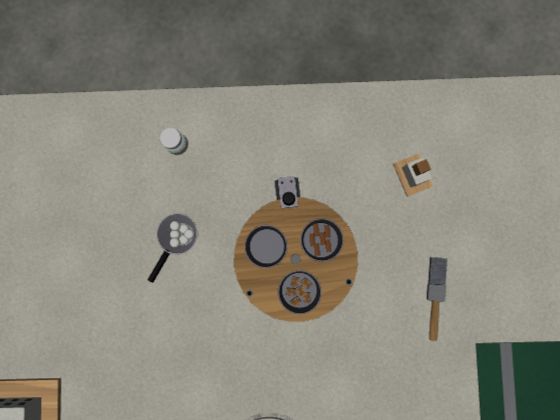

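View pics/wrist0.png

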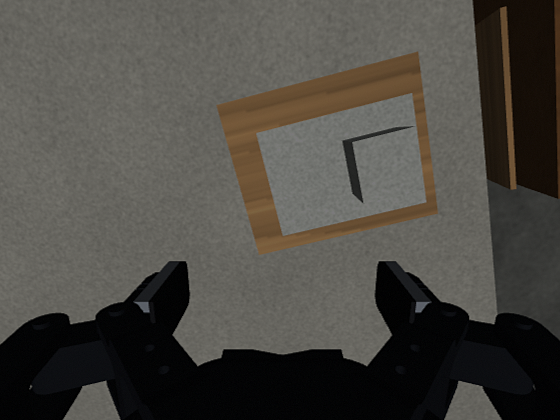

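```bash
cat > h.py <<'E'
import numpy as np,cv2
from cell import r,camera,camera_params
def ray(p,uv):
    K=p["K"];d=np.array([(uv[0]-K[0,2])/K[0,0],-(uv[1]-K[1,2])/K[1,1],-1.]);return p["orientation"]@d
def onz(p,uv,z):
    d=ray(p,uv);return p["xyz"]+d*(z-p["xyz"][2])/d[2]
def proj(p,X):
    c=p["orientation"].T@(np.array(X)-p["xyz"]);K=p["K"];return np.array([K[0,2]+K[0,0]*c[0]/-c[2],K[1,2]+K[1,1]*-c[1]/-c[2]])
E
python3 - <<'E'
from h import *
im=cv2.imread("pics/top0.png");p=camera_params("top")
big=np.hstack([cv2.resize(im[170:340,220:370],None,fx=3,fy=3,interpolation=2),cv2.resize(im[180:350,130:230],None,fx=3,fy=3,interpolation=2)])
cv2.imwrite("pics/z1.png",big)
hsv=cv2.cvtColor(im,cv2.COLOR_BGR2HSV)
# disc: brown
m=((hsv[...,1]>90)&(hsv[...,0]<25)).astype(np.uint8); m[:, :225]=0;m[:,365:]=0;m[:190]=0;m[330:]=0
c=max(cv2.findContours(m,0,2)[0],key=cv2.contourArea)
e=cv2.fitEllipse(cv2.convexHull(c));print("disc",e,onz(p,e[0],.04))
v=hsv[...,2]
m=(v<28).astype(np.uint8)
n,l,s,ce=cv2.connectedComponentsWithStats(m)
for i in range(1,n):
    if s[i,4]>15 and s[i,1]>120: print(s[i],ce[i],onz(p,ce[i],.05),onz(p,ce[i],.13))
E
```

```text
disc ((295.4062194824219, 259.024658203125), (123.04955291748047, 124.07683563232422), 168.20233154296875) [ 0.48853302 -0.07693899  0.04      ]
[283 193  12  12  50] [288.68 198.86] [ 0.63360125 -0.06511471  0.05      ] [ 0.62520217 -0.06556477  0.13      ]
[246 234  26  32 105] [252.97142857 252.25714286] [0.50775149 0.02415881 0.05      ] [0.50879966 0.0170072  0.13      ]
[149 252  20  30 167] [158.32335329 266.4251497 ] [0.48027576 0.25248901 0.05      ] [0.48338647 0.22819718 0.13      ]
[313 257  16   3  23] [321.         258.17391304] [ 0.48917181 -0.1379006   0.05      ] [ 0.49161471 -0.13288679  0.13      ]
[280 285  28  28 110] [290.54545455 304.46363636] [ 0.38227856 -0.06208911  0.05      ] [ 0.39274569 -0.06276629  0.13      ]
```

View pics/z1.png

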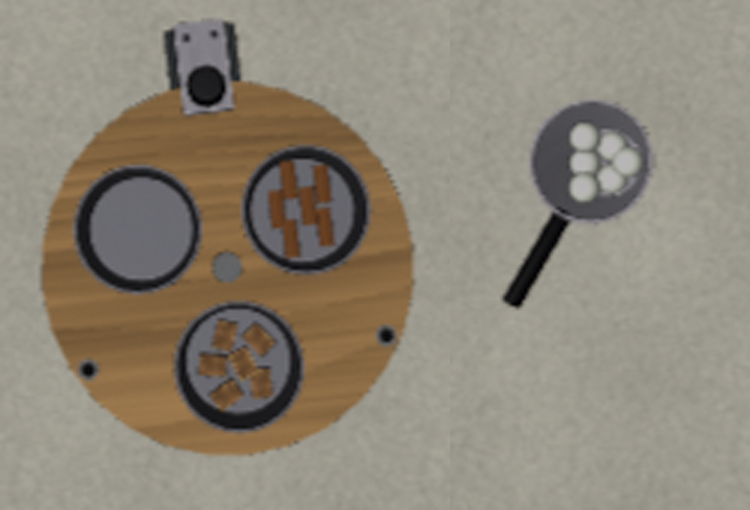

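Run:
```python
from h import *
im=cv2.imread("pics/top0.png");p=camera_params("top")
f=lambda x,y,a,b:((x-a)/3+b[0]-0.33,y/3+b[1]-0.33)
print("tub",onz(p,f(138,229,0,(220,170)),.09))
print("knob",onz(p,f(206,86,0,(220,170)),.13))
c=onz(p,f(590.5,160.5,450,(130,180)),.058);print("cup",c)
e=onz(p,f(513,302,450,(130,180)),.055);print("end",e,e-c,np.linalg.norm((e-c)[:2]),np.degrees(np.arctan2(*(c-e)[1::-1])))
# other views check
q=camera_params("scene")
for n,X in dict(cup=c,end=e,knob=[.6252,-.0656,.115],tub=[.52,-.009,.09],disc=[.4885,-.077,.04]).items(): print(n,proj(q,X))
im=cv2.imread("pics/scene0.png");cv2.imwrite("pics/z2.png",cv2.resize(im[150:290,230:430],None,fx=4,fy=4,interpolation=2))
```

```text
tub [ 0.52180517 -0.00907246  0.09      ]
knob [ 0.62640003 -0.0648333   0.13      ]
cup [0.5584822  0.20581019 0.058     ]
end [0.44803435 0.26951385 0.055     ] [-0.11044786  0.06370366 -0.003     ] 0.12750249285295231 -29.97531271090794
cup [374.31441017 237.69421954]
end [405.48364414 220.87581981]
knob [279.1688295  211.79213217]
tub [310.76160693 201.96666364]
disc [294.34830714 202.485215  ]
```

View pics/z2.png

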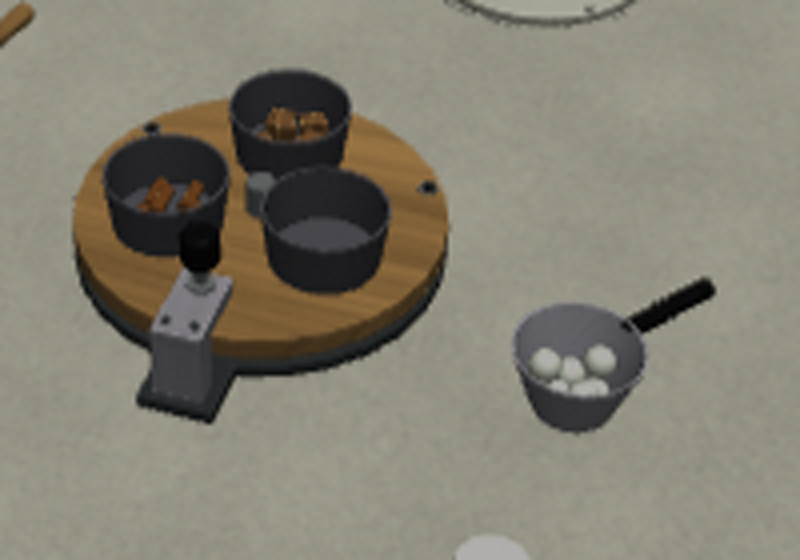

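```bash
cat >> h.py <<'E'
from scipy.spatial.transform import Rotation as Ro
import sys,json
def Rtool(yaw_u,alpha):
    """tool y (at alpha 0) along heading yaw_u [deg]; alpha tilts tool z towards +u"""
    a=np.radians(yaw_u);al=np.radians(alpha)
    u=np.array([np.cos(a),np.sin(a),0]);ez=np.array([0,0,1.])
    x=np.array([-np.sin(a),np.cos(a),0]);z=np.sin(al)*u-np.cos(al)*ez
    return np.stack([x,np.cross(z,x),z],1)
def plan(P1,R1,n,P0=None,R0=None,dec=4,start=None):
    s=r.state()
    P0=s["ee_pos"] if P0 is None else np.array(P0);R0=s["tcp_rot"] if R0 is None else R0
    w=(Ro.from_matrix(R0).inv()*Ro.from_matrix(R1)).as_rotvec()
    rows=[];P=np.array(P0);R=R0
    for k in range(1,n+1):
        Pt=P0+(np.array(P1)-P0)*k/n;Rt=Ro.from_matrix(R0)*Ro.from_rotvec(w*k/n)
        sh=np.round(R.T@(Pt-P),dec)
        tu=np.round(np.degrees((Ro.from_matrix(R).inv()*Rt).as_rotvec()),1)
        rows.append([sh.tolist(),tu.tolist()])
        P=P+R@sh;R=(Ro.from_matrix(R)*Ro.from_rotvec(np.radians(tu))).as_matrix()
    for q in rows: print(json.dumps(q))
    print("dist/row",np.linalg.norm(np.array(P1)-P0)/n,"deg/row",np.degrees(np.linalg.norm(w))/n)
    return P,R
def st():
    s=r.state();print("t",round(s["time_s"],2),"P",s["ee_pos"].round(4),"q",s["joint_pos"].round(3),"F",s["force"].round(2),"w",round(s["width"],4));print(s["tcp_rot"].round(3));return s
E
python3 - <<'E'
from h import *
u=np.array([.866,-.5,0])
H=np.array([.5585,.2058,.05])-.088*u
print(H)
plan(H+[0,0,.1]-0.0*u,Rtool(-30,40),15,dec=3)
E
```

```text
[0.482292 0.2498   0.05    ]
[[-0.014, 0.027, 0.007], [-2.6, -0.4, 1.0]]
[[-0.014, 0.027, 0.008], [-2.7, -0.3, 1.1]]
[[-0.014, 0.027, 0.009], [-2.6, -0.4, 1.0]]
[[-0.012, 0.027, 0.011], [-2.7, -0.4, 1.0]]
[[-0.013, 0.027, 0.012], [-2.6, -0.3, 1.1]]
[[-0.011, 0.026, 0.013], [-2.7, -0.4, 1.0]]
[[-0.011, 0.025, 0.014], [-2.6, -0.4, 1.0]]
[[-0.011, 0.025, 0.016], [-2.7, -0.3, 1.0]]
[[-0.01, 0.025, 0.017], [-2.6, -0.4, 1.1]]
[[-0.009, 0.024, 0.018], [-2.7, -0.4, 1.0]]
[[-0.009, 0.023, 0.02], [-2.6, -0.4, 1.0]]
[[-0.009, 0.023, 0.02], [-2.7, -0.3, 1.1]]
[[-0.008, 0.021, 0.022], [-2.6, -0.4, 1.0]]
[[-0.007, 0.021, 0.022], [-2.7, -0.4, 1.0]]
[[-0.007, 0.02, 0.024], [-2.6, -0.3, 1.1]]
dist/row 0.0314973976149757 deg/row 2.8664499488832065
```

Call:
apply_moves:
  rows:
    - [[-0.014, 0.027, 0.007], [-2.6, -0.4, 1.0], 0.0854]
    - [[-0.014, 0.027, 0.008], [-2.7, -0.3, 1.1], 0.0854]
    - [[-0.014, 0.027, 0.009], [-2.6, -0.4, 1.0], 0.0854]
    - [[-0.012, 0.027, 0.011], [-2.7, -0.4, 1.0], 0.0854]
    - [[-0.013, 0.027, 0.012], [-2.6, -0.3, 1.1], 0.0854]

```text
time_s: 0.57
ee_pos: [0.2541, 0.4539, 0.2163]
tcp_rot: [[0.33, 0.92, 0.212], [0.944, -0.317, -0.096], [-0.021, 0.231, -0.973]]
force: [0.7, 0.1, 0.0]
width: 0.0856
```

Call:
apply_moves:
  rows:
    - [[-0.011, 0.026, 0.013], [-2.7, -0.4, 1.0], 0.0854]
    - [[-0.011, 0.025, 0.014], [-2.6, -0.4, 1.0], 0.0854]
    - [[-0.011, 0.025, 0.016], [-2.7, -0.3, 1.0], 0.0854]
    - [[-0.01, 0.025, 0.017], [-2.6, -0.4, 1.1], 0.0854]
    - [[-0.009, 0.024, 0.018], [-2.7, -0.4, 1.0], 0.0854]

```text
time_s: 0.98
ee_pos: [0.3687, 0.3521, 0.1837]
tcp_rot: [[0.418, 0.815, 0.402], [0.908, -0.365, -0.206], [-0.021, 0.451, -0.892]]
force: [-0.5, 0.6, -0.2]
width: 0.0853
```

Call:
apply_moves:
  rows:
    - [[-0.009, 0.023, 0.02], [-2.6, -0.4, 1.0], 0.0854]
    - [[-0.009, 0.023, 0.02], [-2.7, -0.3, 1.1], 0.0854]
    - [[-0.008, 0.021, 0.022], [-2.6, -0.4, 1.0], 0.0854]
    - [[-0.007, 0.021, 0.022], [-2.7, -0.4, 1.0], 0.0854]
    - [[-0.007, 0.02, 0.024], [-2.6, -0.3, 1.1], 0.0854]

```text
time_s: 1.4
ee_pos: [0.4834, 0.2489, 0.15]
tcp_rot: [[0.5, 0.662, 0.558], [0.866, -0.385, -0.32], [0.003, 0.644, -0.765]]
force: [0.5, -0.3, 0.6]
width: 0.0853
```

Run:
```python
from h import *
st()
p=camera_params("wrist");im=camera("wrist");cv2.imwrite("pics/w1.png",im[:,:,::-1])
u=np.array([.866,-.5,0]);C=np.array([.5585,.2058,0])
for X in [C+[0,0,.058],C-.13*u+[0,0,.05],C-.088*u+[0,0,.05]]: print(proj(p,X))
```

```text
t 1.4 P [0.4834 0.2489 0.15  ] q [ 0.553  0.097  2.026 -0.856  0.847  0.04 ] F [ 0.51 -0.28  0.6 ] w 0.0853
[[ 0.5    0.662  0.558]
 [ 0.866 -0.385 -0.32 ]
 [ 0.003  0.644 -0.765]]
[283.57740145 220.80119545]
[284.11770611  63.97206879]
[283.85305536 130.24199264]
```

View pics/w1.png

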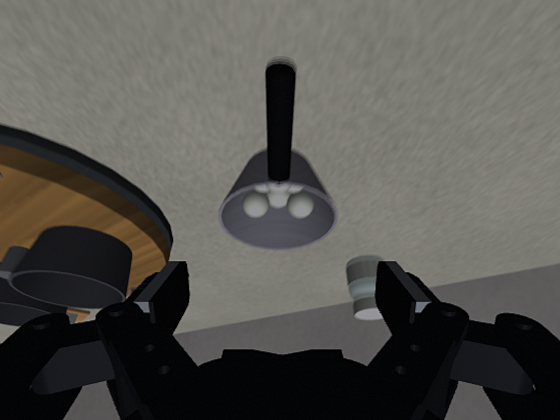

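Call:
apply_moves:
  rows:
    - [[-0.0005, -0.016, 0.019], [0, 0, 0], 0.0854]
    - [[-0.0005, -0.016, 0.019], [0, 0, 0], 0.0854]
    - [[-0.0005, -0.016, 0.019], [0, 0, 0], 0.0854]
    - [[-0.0005, -0.016, 0.019], [0, 0, 0], 0.0854]
    - [[0, 0, 0], [0, 0, 0], 0.06]

```text
time_s: 1.87
ee_pos: [0.478, 0.2462, 0.0455]
tcp_rot: [[0.501, 0.668, 0.55], [0.865, -0.382, -0.324], [-0.006, 0.638, -0.77]]
force: [-1.0, -0.1, -0.6]
width: 0.0755
```

Run:
```python
from h import *
st()
im=camera("wrist");cv2.imwrite("pics/w2.png",im[:,:,::-1])
```

```text
t 1.87 P [0.478  0.2462 0.0455] q [ 0.553  0.306  2.047 -1.034  0.717  0.292] F [-0.97 -0.07 -0.65] w 0.0755
[[ 0.501  0.668  0.55 ]
 [ 0.865 -0.382 -0.324]
 [-0.006  0.638 -0.77 ]]
```

View pics/w2.png

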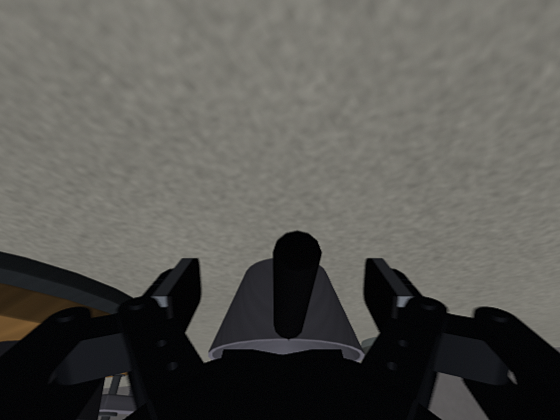

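Call:
apply_moves:
  rows:
    - [[0.0045, 0.003, -0.003], [0, 0, 0], 0.06]
    - [[0, 0, 0], [0, 0, 0], 0.06]

```text
time_s: 2.08
ee_pos: [0.4863, 0.2537, 0.0583]
tcp_rot: [[0.499, 0.661, 0.561], [0.866, -0.386, -0.317], [0.007, 0.644, -0.765]]
force: [0.5, 0.9, 0.6]
width: 0.06
```

Run:
```python
from h import *
st()
im=camera("wrist");cv2.imwrite("pics/w3.png",im[200:,:,::-1])
p=camera_params("wrist")
u=np.array([.866,-.5,0]);C=np.array([.5585,.2058,0]);print(proj(p,C-.13*u+[0,0,.05]))
```

```text
t 2.08 P [0.4863 0.2537 0.0583] q [ 0.558  0.296  2.027 -1.019  0.727  0.275] F [0.46 0.89 0.56] w 0.06
[[ 0.499  0.661  0.561]
 [ 0.866 -0.386 -0.317]
 [ 0.007  0.644 -0.765]]
[269.69488088 212.5299272 ]
```

View pics/w3.png

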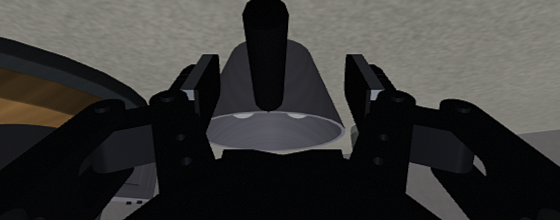

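Call:
apply_moves:
  rows:
    - [[0, 0, 0], [0, 0, 0], 0.06]
    - [[0, 0, 0], [0, 0, 0], 0.06]
    - [[0, 0, 0], [0, 0, 0], 0.06]

```text
time_s: 2.38
ee_pos: [0.4844, 0.2524, 0.056]
tcp_rot: [[0.5, 0.662, 0.558], [0.866, -0.385, -0.319], [0.003, 0.643, -0.766]]
force: [0.2, -0.1, -0.3]
width: 0.0604
```

Run:
```python
from h import *
st()
im=camera("wrist");cv2.imwrite("pics/w4.png",im[200:,:,::-1])
p=camera_params("wrist")
st()
u=np.array([.866,-.5,0]);C=np.array([.5585,.2058,0]);print(proj(p,C-.13*u+[0,0,.05]))
```

```text
t 2.38 P [0.4844 0.2524 0.056 ] q [ 0.558  0.298  2.031 -1.02   0.726  0.276] F [ 0.19 -0.12 -0.25] w 0.0604
[[ 0.5    0.662  0.558]
 [ 0.866 -0.385 -0.319]
 [ 0.003  0.643 -0.766]]
t 2.43 P [0.4843 0.2522 0.0558] q [ 0.558  0.298  2.031 -1.02   0.726  0.277] F [-1.    0.01  0.61] w 0.0599
[[ 0.5    0.663  0.558]
 [ 0.866 -0.385 -0.319]
 [ 0.003  0.643 -0.766]]
[276.16272855 220.08171692]
```

View pics/w4.png

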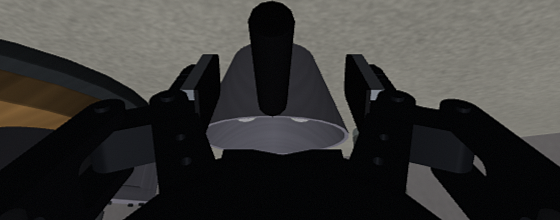

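Call:
apply_moves:
  rows:
    - [[-0.003, -0.004, 0.0045], [0, 0, 0], 0.06]
    - [[0, 0, 0], [0, 0, 0], 0.04]
    - [[0, 0, 0], [0, 0, 0], 0.025]
    - [[0, 0, 0], [0, 0, 0], 0.01]
    - [[0, 0, 0], [0, 0, 0], 0.0]
  grip_force: 60

```text
time_s: 2.85
ee_pos: [0.4825, 0.2495, 0.0491]
tcp_rot: [[0.5, 0.663, 0.557], [0.866, -0.385, -0.32], [0.002, 0.642, -0.767]]
force: [-0.4, 0.3, -0.3]
width: 0.0143
```

Call:
apply_moves:
  rows:
    - [[0, 0, 0], [0, 0, 0], 0.0]
    - [[0, 0, 0], [0, 0, 0], 0.0]
    - [[0, 0, 0], [0, 0, 0], 0.0]
    - [[0, 0, 0], [0, 0, 0], 0.0]
    - [[0, 0, 0], [0, 0, 0], 0.0]
  grip_force: 90

```text
time_s: 3.27
ee_pos: [0.4825, 0.2496, 0.0492]
tcp_rot: [[0.5, 0.663, 0.557], [0.866, -0.385, -0.32], [0.002, 0.642, -0.767]]
force: [0.3, -1.3, -0.2]
width: 0.0139
```

Run:
```python
from h import *
st()
im=camera("scene");cv2.imwrite("pics/s2.png",cv2.resize(im[150:290,280:480,::-1],None,fx=4,fy=4,interpolation=2))
```

```text
t 3.27 P [0.4825 0.2496 0.0492] q [ 0.555  0.307  2.038 -1.036  0.717  0.295] F [ 0.27 -1.35 -0.2 ] w 0.0139
[[ 0.5    0.663  0.557]
 [ 0.866 -0.385 -0.32 ]
 [ 0.002  0.642 -0.767]]
```

View pics/s2.png

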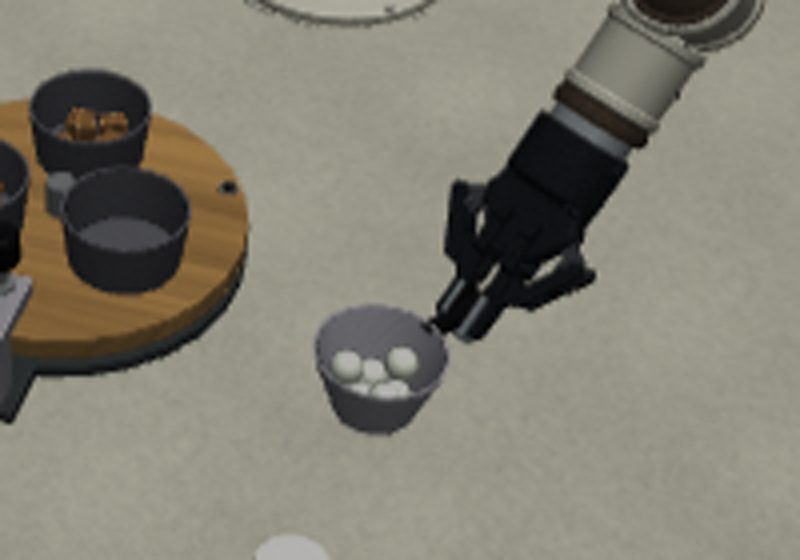

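```bash
cat >> h.py <<'E'
TUB=np.array([.5212,-.009,.09])
def pour(yaw,T,Lu,Lz):
    a=np.radians(yaw);t=np.radians(T);u=np.array([np.cos(a),np.sin(a),0]);ez=np.array([0,0,1.])
    L=np.array([TUB[0],TUB[1],0])+Lu*u+Lz*ez
    O=L-(.058*np.sin(t)+.05*np.cos(t))*u-(.058*np.cos(t)-.05*np.sin(t))*ez
    H=O+.088*(-np.cos(t)*u+np.sin(t)*ez)+.05*(np.sin(t)*u+np.cos(t)*ez)
    return O,H,Rtool(yaw,40-T)
E
python3 - <<'E'
from h import *
s=r.state()
P,R=plan(s["ee_pos"]+[0,0,.13],s["tcp_rot"],10,dec=4)
O,H,R1=pour(-5,0,-.015,.19);print(O,H)
plan(H,R1,20,P,R,dec=3)
E
```

```text
[[0.0, 0.0083, -0.01], [-0.0, 0.0, -0.0]]
[[0.0001, 0.0084, -0.0099], [0.0, 0.0, 0.0]]
[[-0.0, 0.0083, -0.01], [0.0, 0.0, 0.0]]
[[0.0, 0.0084, -0.01], [0.0, 0.0, 0.0]]
[[0.0, 0.0083, -0.0099], [0.0, 0.0, 0.0]]
[[0.0001, 0.0084, -0.01], [0.0, 0.0, 0.0]]
[[0.0, 0.0083, -0.0099], [0.0, 0.0, 0.0]]
[[0.0, 0.0084, -0.01], [0.0, 0.0, 0.0]]
[[0.0001, 0.0083, -0.01], [0.0, 0.0, 0.0]]
[[-0.0, 0.0084, -0.0099], [0.0, 0.0, 0.0]]
dist/row 0.013000000000000001 deg/row 0.0
[ 0.45644734 -0.00333488  0.132     ] [0.36878221 0.00433483 0.182     ]
[[-0.013, 0.001, 0.001], [-0.0, 0.8, -1.0]]
[[-0.014, 0.001, 0.0], [-0.0, 0.8, -0.9]]
[[-0.013, 0.0, 0.0], [-0.0, 0.8, -1.0]]
[[-0.014, 0.001, 0.0], [-0.0, 0.8, -1.0]]
[[-0.013, -0.0, 0.0], [-0.0, 0.8, -0.9]]
[[-0.014, -0.0, 0.0], [-0.0, 0.8, -1.0]]
[[-0.014, -0.001, -0.0], [-0.0, 0.8, -0.9]]
[[-0.013, -0.0, -0.001], [-0.0, 0.8, -1.0]]
[[-0.013, -0.001, -0.001], [-0.0, 0.8, -1.0]]
[[-0.014, -0.001, -0.001], [-0.0, 0.8, -0.9]]
[[-0.013, -0.001, -0.001], [-0.0, 0.8, -1.0]]
[[-0.014, -0.002, -0.002], [-0.0, 0.8, -1.0]]
[[-0.013, -0.001, -0.001], [-0.0, 0.8, -0.9]]
[[-0.013, -0.002, -0.002], [-0.0, 0.8, -1.0]]
[[-0.013, -0.002, -0.002], [-0.0, 0.8, -0.9]]
[[-0.014, -0.003, -0.002], [-0.0, 0.8, -1.0]]
[[-0.013, -0.002, -0.003], [-0.0, 0.8, -1.0]]
[[-0.013, -0.003, -0.002], [-0.0, 0.8, -0.9]]
[[-0.013, -0.003, -0.003], [-0.0, 0.8, -1.0]]
[[-0.012, -0.003, -0.003], [-0.0, 0.8, -1.0]]
dist/row 0.013516982211610554 deg/row 1.2508869160103318
```

Call:
apply_moves:
  rows:
    - [[0, 0.004, -0.005], [0, 0, 0], 0.0]
    - [[0, 0.0083, -0.01], [0, 0, 0], 0.0]
    - [[0, 0.0083, -0.01], [0, 0, 0], 0.0]
    - [[0, 0.0083, -0.01], [0, 0, 0], 0.0]
    - [[0, 0.0083, -0.01], [0, 0, 0], 0.0]

```text
time_s: 3.73
ee_pos: [0.4817, 0.2497, 0.1082]
tcp_rot: [[0.5, 0.663, 0.557], [0.866, -0.385, -0.319], [0.002, 0.642, -0.767]]
force: [0.8, 0.6, -2.8]
width: 0.0134
```

Call:
apply_moves:
  rows:
    - [[0, 0.0083, -0.01], [0, 0, 0], 0.0]
    - [[0, 0.0083, -0.01], [0, 0, 0], 0.0]
    - [[0, 0.0083, -0.01], [0, 0, 0], 0.0]
    - [[0, 0.0083, -0.01], [0, 0, 0], 0.0]
    - [[0, 0.006, -0.007], [0, 0, 0], 0.0]

```text
time_s: 4.15
ee_pos: [0.4819, 0.2499, 0.1702]
tcp_rot: [[0.5, 0.663, 0.558], [0.866, -0.385, -0.319], [0.004, 0.642, -0.766]]
force: [-0.7, 0.2, -2.1]
width: 0.0136
```

Run:
```python
from h import *
st()
im=camera("scene");cv2.imwrite("pics/s3.png",cv2.resize(im[100:290,240:480,::-1],None,fx=3,fy=3,interpolation=2))
O,H,R1=pour(-5,30,-.015,.16);print(O,H)
plan(H,R1,18,dec=3)
```

```text
t 4.15 P [0.4819 0.2499 0.1702] q [ 0.556  0.059  2.017 -0.825  0.878 -0.004] F [-0.69  0.25 -2.06] w 0.0136
[[ 0.5    0.663  0.558]
 [ 0.866 -0.385 -0.319]
 [ 0.004  0.642 -0.766]]
[ 0.43423094 -0.00139119  0.13477053] [0.38321557 0.00307207 0.2220718 ]
[[-0.015, 0.003, -0.001], [1.6, 0.6, -1.3]]
[[-0.014, 0.004, -0.001], [1.7, 0.6, -1.3]]
[[-0.015, 0.002, -0.001], [1.6, 0.5, -1.2]]
[[-0.015, 0.003, -0.002], [1.7, 0.6, -1.3]]
[[-0.015, 0.001, -0.002], [1.6, 0.6, -1.3]]
[[-0.015, 0.002, -0.002], [1.7, 0.6, -1.3]]
[[-0.015, 0.001, -0.002], [1.6, 0.5, -1.3]]
[[-0.014, 0.001, -0.002], [1.7, 0.6, -1.2]]
[[-0.015, 0.0, -0.003], [1.6, 0.6, -1.3]]
[[-0.015, 0.0, -0.002], [1.7, 0.6, -1.3]]
[[-0.015, -0.0, -0.003], [1.6, 0.6, -1.3]]
[[-0.015, -0.001, -0.003], [1.7, 0.5, -1.3]]
[[-0.014, -0.001, -0.003], [1.6, 0.6, -1.2]]
[[-0.015, -0.002, -0.003], [1.7, 0.6, -1.3]]
[[-0.015, -0.002, -0.003], [1.6, 0.6, -1.3]]
[[-0.014, -0.002, -0.004], [1.7, 0.5, -1.3]]
[[-0.015, -0.003, -0.003], [1.6, 0.6, -1.3]]
[[-0.014, -0.004, -0.004], [1.7, 0.6, -1.2]]
dist/row 0.015075354927438703 deg/row 2.164874669817219
```

View pics/s3.png

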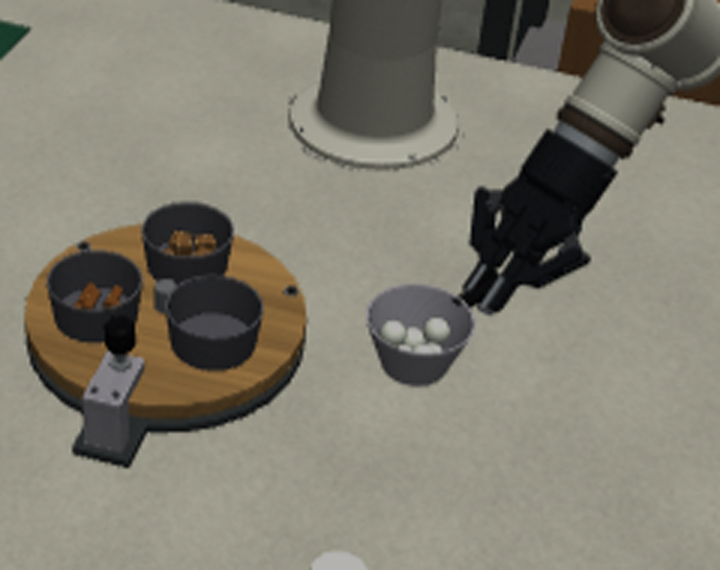

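Cup lifted level with the balls inside. Transit next.

Call:
apply_moves:
  rows:
    - [[-0.008, 0.002, -0.001], [1.0, 0.3, -0.7], 0.0]
    - [[-0.015, 0.003, -0.001], [1.6, 0.6, -1.3], 0.0]
    - [[-0.014, 0.004, -0.001], [1.7, 0.6, -1.3], 0.0]
    - [[-0.015, 0.002, -0.001], [1.6, 0.5, -1.2], 0.0]
    - [[-0.015, 0.003, -0.002], [1.7, 0.6, -1.3], 0.0]

```text
time_s: 4.62
ee_pos: [0.4566, 0.1862, 0.1817]
tcp_rot: [[0.402, 0.78, 0.48], [0.915, -0.33, -0.231], [-0.022, 0.532, -0.847]]
force: [-0.6, -0.3, -1.2]
width: 0.0137
```

Call:
apply_moves:
  rows:
    - [[-0.015, 0.001, -0.002], [1.6, 0.6, -1.3], 0.0]
    - [[-0.015, 0.002, -0.002], [1.7, 0.6, -1.3], 0.0]
    - [[-0.015, 0.001, -0.002], [1.6, 0.5, -1.3], 0.0]
    - [[-0.014, 0.001, -0.002], [1.7, 0.6, -1.2], 0.0]
    - [[-0.015, 0.0, -0.003], [1.6, 0.6, -1.3], 0.0]

```text
time_s: 5.03
ee_pos: [0.4296, 0.1178, 0.1961]
tcp_rot: [[0.287, 0.88, 0.378], [0.957, -0.252, -0.141], [-0.029, 0.403, -0.915]]
force: [-0.0, -0.8, -1.1]
width: 0.0139
```

Call:
apply_moves:
  rows:
    - [[-0.015, 0.0, -0.002], [1.7, 0.6, -1.3], 0.0]
    - [[-0.015, 0.0, -0.003], [1.6, 0.6, -1.3], 0.0]
    - [[-0.015, -0.001, -0.003], [1.7, 0.5, -1.3], 0.0]
    - [[-0.014, -0.001, -0.003], [1.6, 0.6, -1.2], 0.0]
    - [[-0.008, -0.001, -0.002], [0.8, 0.3, -0.6], 0.0]

```text
time_s: 5.45
ee_pos: [0.4063, 0.0542, 0.2096]
tcp_rot: [[0.183, 0.945, 0.272], [0.983, -0.17, -0.071], [-0.021, 0.28, -0.96]]
force: [-0.0, 0.4, -0.7]
width: 0.0137
```

Run:
```python
from h import *
st()
im=camera("scene");cv2.imwrite("pics/s4.png",cv2.resize(im[100:290,240:480,::-1],None,fx=3,fy=3,interpolation=2))
O,H,R1=pour(-5,30,-.015,.16);print(O,H)
P,R=plan(H,R1,6,dec=3)
for T,lz,n in [(45,.14,5),(60,.12,5),(80,.11,6),(100,.108,6)]:
    O,H,R1=pour(-5,T,-.015,lz);print(T,O,H)
    P,R=plan(H,R1,n,P,R,dec=3)
```

```text
t 5.45 P [0.4063 0.0542 0.2096] q [-0.141 -0.496  2.273 -0.036  1.083 -1.518] F [-0.04  0.4  -0.66] w 0.0137
[[ 0.183  0.945  0.272]
 [ 0.983 -0.17  -0.071]
 [-0.021  0.28  -0.96 ]]
[ 0.43423094 -0.00139119  0.13477053] [0.38321557 0.00307207 0.2220718 ]
[[-0.009, -0.002, -0.002], [1.0, 0.4, -0.9]]
[[-0.009, -0.002, -0.003], [1.1, 0.4, -0.8]]
[[-0.009, -0.002, -0.002], [1.0, 0.4, -0.9]]
[[-0.009, -0.002, -0.003], [1.0, 0.4, -0.9]]
[[-0.009, -0.002, -0.002], [1.1, 0.5, -0.8]]
[[-0.008, -0.003, -0.003], [1.0, 0.4, -0.9]]
dist/row 0.009469818021291558 deg/row 1.4109764398451017
45 [ 0.43018015 -0.00103679  0.13434315] [0.40341234 0.00130508 0.23192388]
[[-0.0, 0.004, -0.001], [3.0, -0.0, 0.0]]
[[-0.0, 0.005, -0.002], [3.0, -0.0, 0.0]]
[[-0.0, 0.004, -0.001], [3.0, -0.0, 0.0]]
[[-0.0, 0.004, -0.002], [3.0, -0.0, 0.0]]
[[-0.0, 0.004, -0.002], [3.0, -0.0, 0.0]]
dist/row 0.004554781647050218 deg/row 3.0041657557648795
60 [ 0.43131388 -0.00113598  0.13430127] [ 0.43061781 -0.00107508  0.23551151]
[[-0.0, 0.005, -0.001], [3.0, -0.0, 0.0]]
[[-0.0, 0.006, -0.002], [3.0, -0.0, 0.0]]
[[-0.0, 0.00
[... 241 characters left out ...]
4451428]
[[-0.0, 0.006, -0.004], [3.3, -0.0, 0.0]]
[[-0.0, 0.007, -0.004], [3.4, -0.0, 0.0]]
[[-0.0, 0.006, -0.005], [3.3, -0.0, 0.0]]
[[-0.0, 0.005, -0.005], [3.3, -0.0, 0.0]]
[[-0.0, 0.006, -0.005], [3.4, -0.0, 0.0]]
[[-0.0, 0.005, -0.006], [3.3, -0.0, 0.0]]
dist/row 0.007531621864461421 deg/row 3.3368034263191775
100 [ 0.45800495 -0.00347115  0.16731198] [ 0.52228086 -0.00909456  0.24529266]
[[-0.0, 0.006, -0.005], [3.3, 0.0, 0.0]]
[[-0.0, 0.006, -0.006], [3.4, 0.0, 0.0]]
[[-0.0, 0.005, -0.005], [3.3, 0.0, 0.0]]
[[-0.0, 0.005, -0.007], [3.3, 0.0, 0.0]]
[[-0.0, 0.005, -0.006], [3.4, 0.0, 0.0]]
[[-0.0, 0.004, -0.007], [3.3, 0.0, 0.0]]
dist/row 0.007907409460979578 deg/row 3.3368034263191766
```

View pics/s4.png

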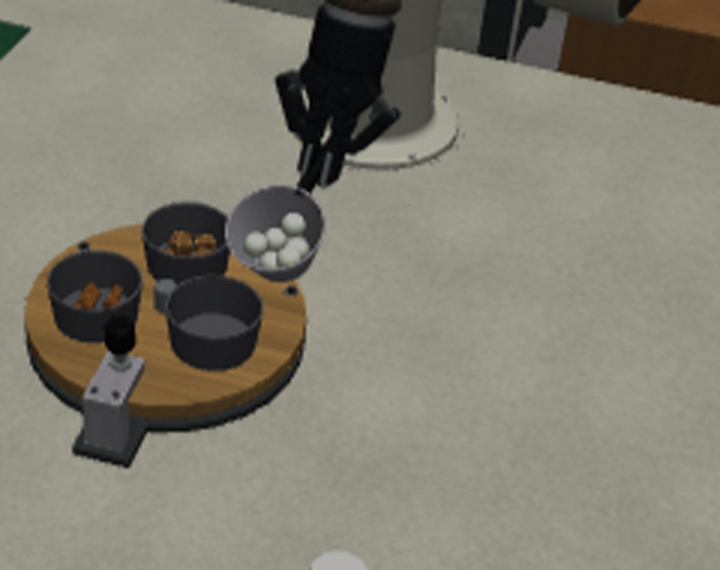

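Call:
apply_moves:
  rows:
    - [[-0.009, -0.002, -0.002], [1.0, 0.4, -0.9], 0.0]
    - [[-0.009, -0.002, -0.003], [1.1, 0.4, -0.8], 0.0]
    - [[-0.009, -0.002, -0.002], [1.0, 0.4, -0.9], 0.0]
    - [[-0.009, -0.002, -0.003], [1.0, 0.4, -0.9], 0.0]
    - [[-0.009, -0.002, -0.002], [1.1, 0.5, -0.8], 0.0]

```text
time_s: 5.92
ee_pos: [0.387, 0.0131, 0.219]
tcp_rot: [[0.102, 0.977, 0.189], [0.995, -0.099, -0.022], [-0.003, 0.191, -0.982]]
force: [-0.6, 0.2, -1.5]
width: 0.0138
```

Call:
apply_moves:
  rows:
    - [[-0.008, -0.003, -0.003], [1.0, 0.4, -0.9], 0.0]
    - [[0, 0.002, -0.001], [1.5, 0, 0], 0.0]
    - [[0, 0.004, -0.001], [3.0, 0, 0], 0.0]
    - [[0, 0.004, -0.002], [3.0, 0, 0], 0.0]
    - [[0, 0.004, -0.002], [3.0, 0, 0], 0.0]

```text
time_s: 6.33
ee_pos: [0.3964, 0.0045, 0.2289]
tcp_rot: [[0.086, 0.996, -0.01], [0.996, -0.086, 0.002], [0.001, -0.01, -1.0]]
force: [-0.1, 0.3, -1.4]
width: 0.0139
```

Call:
apply_moves:
  rows:
    - [[0, 0.004, -0.002], [3.0, 0, 0], 0.0]
    - [[0, 0, 0], [0, 0, 0], 0.0]

```text
time_s: 6.5
ee_pos: [0.4017, 0.0039, 0.2309]
tcp_rot: [[0.086, 0.994, -0.061], [0.996, -0.086, 0.006], [0.001, -0.061, -0.998]]
force: [0.6, 0.6, -1.7]
width: 0.0138
```

Run:
```python
from h import *
s=st()
print("alpha",np.degrees(np.arctan2(s['tcp_rot'][0,2],-s['tcp_rot'][2,2])))
im=camera("scene");cv2.imwrite("pics/s5.png",cv2.resize(im[100:290,240:480,::-1],None,fx=3,fy=3,interpolation=2))
im=camera("top");cv2.imwrite("pics/t5.png",cv2.resize(im[170:340,200:370,::-1],None,fx=3,fy=3,interpolation=2))
P=R=None
for T,lz,n in [(45,.14,2),(60,.12,5),(80,.11,7),(100,.108,7)]:
    O,H,R1=pour(-5,T,-.015,lz);print(T,O,H)
    P,R=plan(H,R1,n,P,R,dec=4)
```

```text
t 6.5 P [0.4017 0.0039 0.2309] q [-0.285 -0.252  2.032 -0.011  1.421 -1.768] F [ 0.62  0.59 -1.67] w 0.0138
[[ 0.086  0.994 -0.061]
 [ 0.996 -0.086  0.006]
 [ 0.001 -0.061 -0.998]]
alpha -3.5002020812077426
45 [ 0.43018015 -0.00103679  0.13434315] [0.40341234 0.00130508 0.23192388]
[[-0.0014, 0.0016, -0.0008], [0.8, -0.0, 0.1]]
[[-0.0013, 0.0016, -0.0008], [0.8, -0.1, 0.0]]
dist/row 0.0022395802349360716 deg/row 0.7789316678124106
60 [ 0.43131388 -0.00113598  0.13430127] [ 0.43061781 -0.00107508  0.23551151]
[[-0.0, 0.0054, -0.0012], [3.0, 0.0, 0.0]]
[[-0.0, 0.0053, -0.0015], [3.0, 0.0, 0.0]]
[[-0.0, 0.0052, -0.0017], [3.0, 0.0, -0.0]]
[[-0.0, 0.0051, -0.002], [3.0, 0.0, -0.0]]
[[-0.0, 0.005, -0.0023], [3.0, 0.0, -0.0]]
dist/row 0.005508573668040134 deg/row 2.990589666580322
80 [ 0.44070621 -0.00195771  0.14916879] [ 0.47453634 -0.00491746  0.24451428]
[[-0.0, 0.0055, -0.0034], [2.9, 0.0, -0.0]]
[[-0.0, 0.0053, -0.0036], [2.8, 0.0, -0.0]]
[[-0.0, 0.0051, -0.0039], [2.9, 0.0, -0.0]]
[[-0.0, 0.0049, -0.0042], [2.8, 0.0, -0.0]]
[[-0.0, 0.0047, -0.0043], [2.9, 0.0, -0.0]]
[[-0.0, 0.0045, -0.0047], [2.8, 0.0, -0.0]]
[[-0.0, 0.0043, -0.0048], [2.9, 0.0, -0.0]]
dist/row 0.006435133538506649 deg/row 2.8504196698772692
100 [ 0.45800495 -0.00347115  0.16731198] [ 0.52228086 -0.00909456  0.24529266]
[[-0.0, 0.0052, -0.0045], [2.9, 0.0, -0.0]]
[[-0.0, 0.0049, -0.0047], [2.8, 0.0, -0.0]]
[[-0.0, 0.0047, -0.005], [2.9, 0.0, -0.0]]
[[-0.0, 0.0044, -0.0052], [2.8, 0.0, -0.0]]
[[-0.0, 0.0042, -0.0055], [2.9, 0.0, -0.0]]
[[-0.0, 0.0039, -0.0056], [2.8, 0.0, -0.0]]
[[-0.0, 0.0036, -0.0058], [2.9, 0.0, -0.0]]
dist/row 0.0068438761911136 deg/row 2.850419669877269
```

View pics/s5.png

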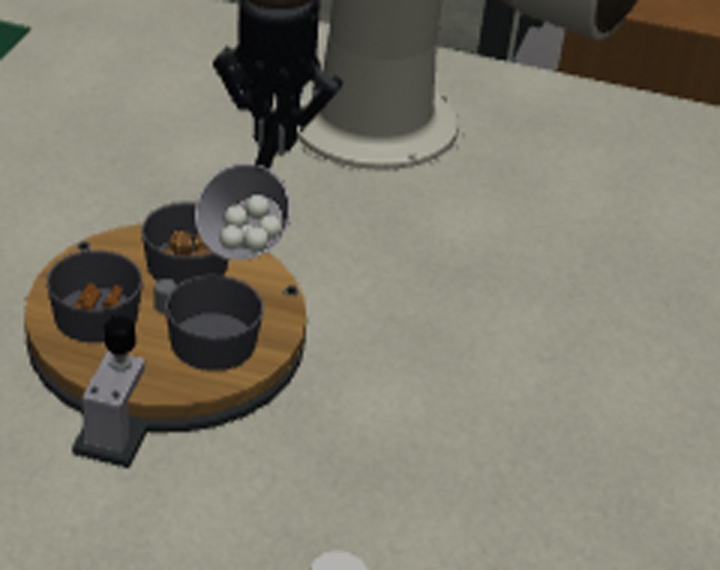

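View pics/t5.png

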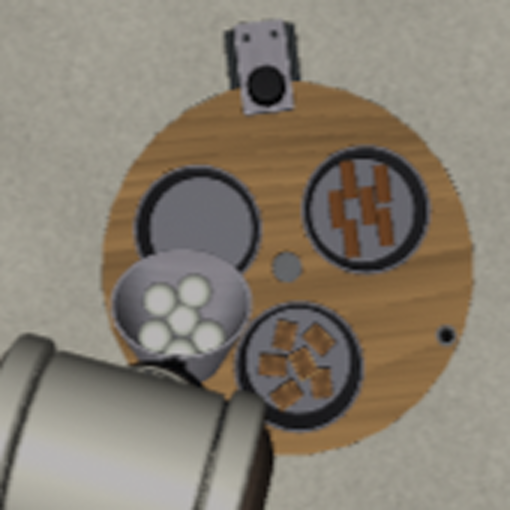

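Run:
```python
from h import *
p=camera_params("top")
for uv in [(181,300),(181,305),(182,310)]: print(onz(p,(uv[0]/3+200-.33,uv[1]/3+170-.33),.175))
O,H,R=pour(-5,45,-.015,.14);print(O+.058*np.sin(np.pi/4)*np.array([1,-.087,0]),O+.058*.707*np.array([1,0,1]))
```

```text
[ 0.47247629 -0.00100949  0.175     ]
[ 0.4689953 -0.0009249  0.175    ]
[ 0.46549755 -0.00154282  0.175     ]
[ 0.47119234 -0.00460486  0.13434315] [ 0.47118615 -0.00103679  0.17534915]
```

Run:
```python
from h import *
P=R=None
for T,lz,n in [(60,.12,5),(80,.108,10),(98,.105,6)]:
    O,H,R1=pour(-5,T,-.02,lz);print(T,O,H)
    P,R=plan(H,R1,n,P,R,dec=4)
```

```text
60 [ 0.4263329  -0.0007002   0.13430127] [ 0.42563683 -0.00063931  0.23551151]
[[-0.0005, 0.0051, -0.0013], [3.3, -0.0, 0.0]]
[[-0.0006, 0.0049, -0.0016], [3.3, -0.0, 0.0]]
[[-0.0005, 0.0049, -0.0018], [3.3, -0.0, 0.1]]
[[-0.0006, 0.0047, -0.0022], [3.3, -0.0, -0.0]]
[[-0.0005, 0.0047, -0.0024], [3.4, -0.0, 0.0]]
dist/row 0.005245225770257781 deg/row 3.3106832296535393
80 [ 0.43572524 -0.00152193  0.14716879] [ 0.46955536 -0.00448168  0.24251428]
[[-0.0, 0.0039, -0.0022], [2.0, -0.0, 0.0]]
[[-0.0, 0.0038, -0.0023], [2.0, -0.0, 0.0]]
[[-0.0, 0.0038, -0.0024], [2.0, -0.0, 0.0]]
[[-0.0, 0.0036, -0.0026], [2.0, -0.0, 0.0]]
[[-0.0, 0.0036, -0.0027], [2.0, -0.0, 0.0]]
[[-0.0, 0.0034, -0.0028], [2.0, -0.0, 0.0]]
[[-0.0, 0.0034, -0.0029], [2.0, -0.0, 0.0]]
[[-0.0, 0.0033, -0.0031], [2.0, -0.0, 0.0]]
[[-0.0, 0.0031, -0.0031], [2.0, -0.0, 0.0]]
[[-0.0, 0.003, -0.0033], [2.0, -0.0, 0.0]]
dist/row 0.004461943744019571 deg/row 1.995298031784992
98 [ 0.45099129 -0.00285753  0.16258544] [ 0.51251691 -0.00824033  0.24277038]
[[-0.0, 0.0055, -0.0047], [3.0, -0.0, 0.0]]
[[-0.0, 0.0052, -0.0049], [3.0, -0.0, 0.0]]
[[-0.0, 0.005, -0.0052], [3.0, -0.0, 0.0]]
[[-0.0, 0.0047, -0.0055], [3.0, -0.0, 0.0]]
[[-0.0, 0.0044, -0.0056], [3.0, -0.0, 0.0]]
[[-0.0, 0.004, -0.006], [3.0, -0.0, 0.0]]
dist/row 0.007192117301761519 deg/row 2.9921646438628895
```

Call:
apply_moves:
  rows:
    - [[-0.0005, 0.0051, -0.0013], [3.3, 0, 0], 0.0]
    - [[-0.0006, 0.0049, -0.0016], [3.3, 0, 0], 0.0]
    - [[-0.0005, 0.0049, -0.0018], [3.3, 0, 0], 0.0]
    - [[-0.0006, 0.0047, -0.0022], [3.3, 0, 0], 0.0]
    - [[-0.0005, 0.0047, -0.0024], [3.4, 0, 0], 0.0]

```text
time_s: 7.02
ee_pos: [0.4254, -0.0007, 0.2363]
tcp_rot: [[0.086, 0.936, -0.342], [0.996, -0.08, 0.03], [0.001, -0.343, -0.939]]
force: [0.9, -0.3, -0.8]
width: 0.0136
```

Call:
apply_moves:
  rows:
    - [[0, 0.0039, -0.0022], [2.0, 0, 0], 0.0]
    - [[0, 0.0038, -0.0023], [2.0, 0, 0], 0.0]
    - [[0, 0.0038, -0.0024], [2.0, 0, 0], 0.0]
    - [[0, 0.0036, -0.0026], [2.0, 0, 0], 0.0]
    - [[0, 0.0036, -0.0027], [2.0, 0, 0], 0.0]

```text
time_s: 7.43
ee_pos: [0.4474, -0.0026, 0.2397]
tcp_rot: [[0.086, 0.863, -0.498], [0.996, -0.074, 0.044], [0.001, -0.5, -0.866]]
force: [-0.3, 1.1, -1.8]
width: 0.014
```

Run:
```python
from h import *
s=st()
print("alpha",np.degrees(np.arctan2(s['tcp_rot'][0,2],-s['tcp_rot'][2,2])), pour(-5,70,-.02,.114)[1])
im=camera("scene");cv2.imwrite("pics/s6.png",cv2.resize(im[100:290,240:480,::-1],None,fx=3,fy=3,interpolation=2))
```

```text
t 7.43 P [ 0.4474 -0.0026  0.2397] q [-0.23   0.238  1.605 -0.073  1.818 -1.714] F [-0.32  1.08 -1.81] w 0.014
[[ 0.086  0.863 -0.498]
 [ 0.996 -0.074  0.044]
 [ 0.001 -0.5   -0.866]]
alpha -29.92897674779774 [ 0.446768   -0.00248804  0.24094142]
```

View pics/s6.png

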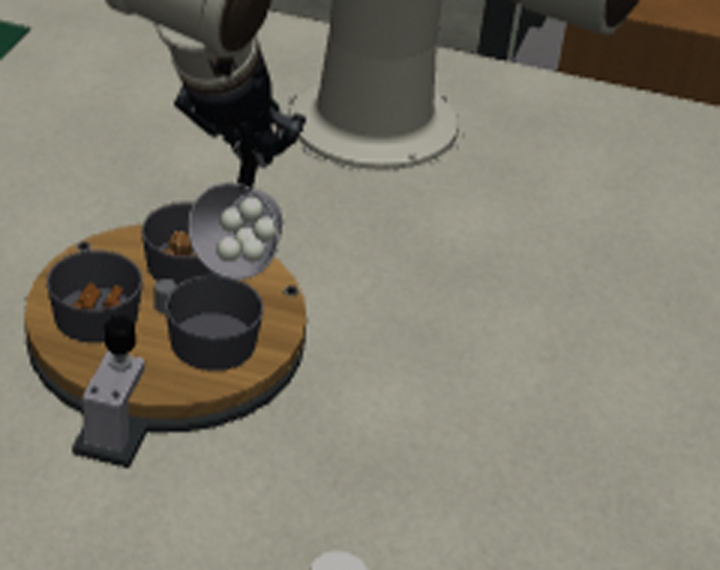

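Run:
```python
from h import *
q=camera_params("scene")
for X in [[.5013,-.0073,.114],[.5212,-.009,.09],[.5013,-.0073,.09]]:
    a=proj(q,X);print((a[0]-240)*3,(a[1]-100)*3)
p=camera_params("top");im=camera("top");cv2.imwrite("pics/t6.png",cv2.resize(im[170:340,200:370,::-1],None,fx=3,fy=3,interpolation=2))
a=proj(p,[.5013,-.0073,.114]);print((a-[200,170])*3)
```

```text
221.41553607856298 277.28527951235645
211.8364621383472 306.60243153772143
220.7566539205735 295.4806032308742
[193.40705159 255.57454412]
```

View pics/t6.png

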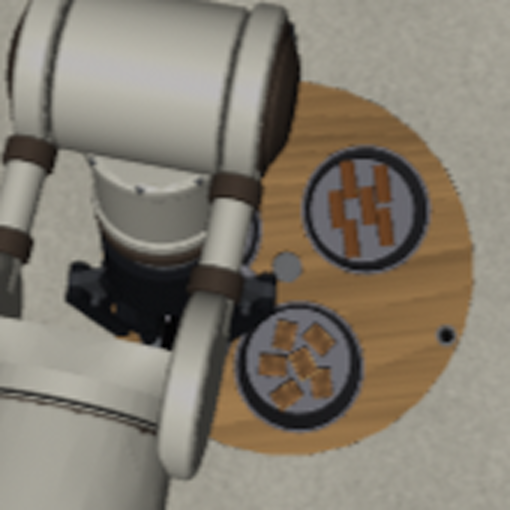

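Run:
```python
from h import *
q=camera_params("scene")
O,H,R=pour(-5,70,-.02,.114)
t=np.radians(70);a=np.radians(-5);u=np.array([np.cos(a),np.sin(a),0]);z=np.array([0,0,1.]);v=np.cross(z,u)
M=O+.058*(np.sin(t)*u+np.cos(t)*z);px=np.cos(t)*u-np.sin(t)*z
pts=[M+.05*(np.cos(k)*px+np.sin(k)*v) for k in np.linspace(0,2*np.pi,60)]
P=np.array([(proj(q,X)-[240,100])*3 for X in pts]);print(P.min(0),P.max(0),P.mean(0))
im=cv2.imread("pics/s6.png")
cv2.polylines(im,[P.astype(int).reshape(-1,1,2)],True,(0,0,255),1)
cv2.imwrite("pics/s6b.png",im[150:400,100:400])
```

```text
[185.44894134 182.12314058] [277.00424603 279.73411076] [230.73915459 231.89472829]
```

View pics/s6b.png

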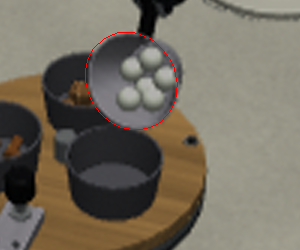

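Call:
apply_moves:
  rows:
    - [[-0.0015, 0.0034, -0.0028], [2.0, 0, 0], 0.0]
    - [[-0.0015, 0.0034, -0.0029], [2.0, 0, 0], 0.0]
    - [[-0.001, 0.0033, -0.0031], [2.0, 0, 0], 0.0]
    - [[0, 0.0031, -0.0031], [2.0, 0, 0], 0.0]
    - [[0, 0.003, -0.0033], [2.0, 0, 0], 0.0]

```text
time_s: 7.95
ee_pos: [0.4689, -0.0086, 0.2436]
tcp_rot: [[0.086, 0.764, -0.64], [0.996, -0.065, 0.056], [0.001, -0.642, -0.766]]
force: [-0.1, 0.8, -1.2]
width: 0.0137
```

Run:
```python
from h import *
s=st()
im=camera("scene");cv2.imwrite("pics/s7.png",cv2.resize(im[150:250,270:370,::-1],None,fx=5,fy=5,interpolation=2))
```

```text
t 7.95 P [ 0.4689 -0.0086  0.2436] q [-0.222  0.415  1.433 -0.095  1.985 -1.715] F [-0.1   0.81 -1.16] w 0.0137
[[ 0.086  0.764 -0.64 ]
 [ 0.996 -0.065  0.056]
 [ 0.001 -0.642 -0.766]]
```

View pics/s7.png

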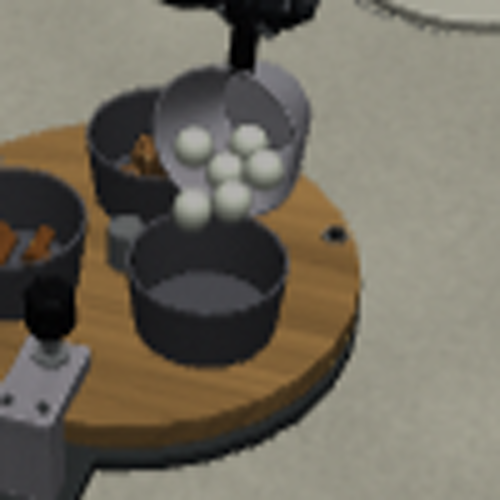

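Call:
apply_moves:
  rows:
    - [[0, 0.002, -0.002], [1.0, 0, 0], 0.0]
    - [[0, 0, 0], [0, 0, 0], 0.0]
    - [[0, 0.002, -0.002], [1.0, 0, 0], 0.0]

```text
time_s: 8.25
ee_pos: [0.4745, -0.009, 0.2444]
tcp_rot: [[0.086, 0.741, -0.666], [0.996, -0.063, 0.058], [0.001, -0.669, -0.744]]
force: [0.4, -0.2, -1.1]
width: 0.0137
```

Run:
```python
from h import *
s=st()
im=camera("scene");cv2.imwrite("pics/s8.png",cv2.resize(im[150:250,270:370,::-1],None,fx=5,fy=5,interpolation=2))
```

```text
t 8.25 P [ 0.4745 -0.009   0.2444] q [-0.22   0.452  1.395 -0.098  2.02  -1.714] F [ 0.41 -0.23 -1.11] w 0.0137
[[ 0.086  0.741 -0.666]
 [ 0.996 -0.063  0.058]
 [ 0.001 -0.669 -0.744]]
```

View pics/s8.png

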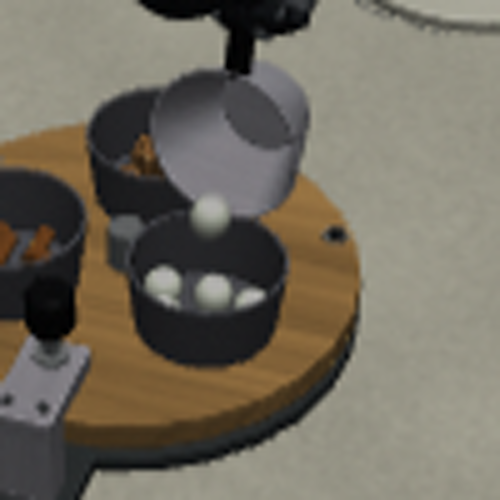

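Call:
apply_moves:
  rows:
    - [[0, 0, 0], [0, 0, 0], 0.0]
    - [[0, 0, 0], [0, 0, 0], 0.0]
    - [[0, 0, 0], [0, 0, 0], 0.0]
    - [[0, 0, 0], [0, 0, 0], 0.0]

```text
time_s: 8.63
ee_pos: [0.4748, -0.0092, 0.2439]
tcp_rot: [[0.086, 0.741, -0.666], [0.996, -0.063, 0.058], [0.001, -0.669, -0.743]]
force: [-1.1, -0.2, -0.4]
width: 0.0135
```

Run:
```python
from h import *
s=st()
im=camera("scene");cv2.imwrite("pics/s9.png",cv2.resize(im[150:250,270:370,::-1],None,fx=5,fy=5,interpolation=2))
P=R=None
print('up');P,R=plan(s['ee_pos']+[-.02,0,.04],s['tcp_rot'],4,P,R,dec=3)
O,H,R1=pour(-5,30,-.03,.17);print('T30')
P,R=plan(H,R1,10,P,R,dec=3)
u=np.array([.866,-.5,0]);print("above",)
P,R=plan(np.array([.4825,.2496,.17]),Rtool(-30,40),12,P,R,dec=3)
```

```text
t 8.63 P [ 0.4748 -0.0092  0.2439] q [-0.22   0.454  1.394 -0.098  2.02  -1.714] F [-1.15 -0.2  -0.37] w 0.0135
[[ 0.086  0.741 -0.666]
 [ 0.996 -0.063  0.058]
 [ 0.001 -0.669 -0.743]]
up
[[-0.0, -0.01, -0.004], [-0.0, -0.0, 0.0]]
[[-0.001, -0.011, -0.004], [-0.0, -0.0, 0.0]]
[[-0.0, -0.01, -0.004], [-0.0, -0.0, 0.0]]
[[-0.001, -0.011, -0.004], [-0.0, -0.0, 0.0]]
dist/row 0.011189034850567436 deg/row 0.0017795946428031417
T30
[[0.001, -0.003, 0.01], [-5.2, -0.0, 0.0]]
[[0.0, -0.004, 0.009], [-5.2, -0.0, 0.0]]
[[0.001, -0.005, 0.009], [-5.2, -0.0, 0.0]]
[[0.001, -0.005, 0.009], [-5.2, -0.0, 0.0]]
[[0.0, -0.006, 0.007], [-5.2, -0.0, 0.0]]
[[0.001, -0.007, 0.008], [-5.2, -0.0, 0.1]]
[[0.0, -0.008, 0.007], [-5.2, -0.0, -0.0]]
[[0.001, -0.008, 0.006], [-5.2, -0.0, -0.0]]
[[0.001, -0.008, 0.005], [-5.2, -0.0, -0.0]]
[[0.0, -0.009, 0.004], [-5.2, -0.1, -0.0]]
dist/row 0.010129957461401953 deg/row 5.199804147893473
above
[[0.021, 0.007, 0.006], [-2.5, -0.9, 1.9]]
[[0.022, 0.005, 0.007], [-2.4, -0.9, 1.9]]
[[0.022, 0.005, 0.006], [-2.5, -0.9, 1.9]]
[[0.022, 0.004, 0.006], [-2.4, -0.8, 1.9]]
[[0.022, 0.002, 0.006], [-2.5, -0.9, 1.9]]
[[0.022, 0.002, 0.006], [-2.5, -0.9, 2.0]]
[[0.023, 0.001, 0.005], [-2.4, -0.9, 1.9]]
[[0.022, -0.001, 0.005], [-2.5, -0.9, 1.9]]
[[0.023, -0.001, 0.005], [-2.4, -0.9, 1.9]]
[[0.023, -0.002, 0.004], [-2.5, -0.9, 1.9]]
[[0.022, -0.003, 0.004], [-2.4, -0.8, 1.9]]
[[0.023, -0.004, 0.003], [-2.5, -0.9, 1.9]]
dist/row 0.023143546734227406 deg/row 3.23649609110519
```

View pics/s9.png

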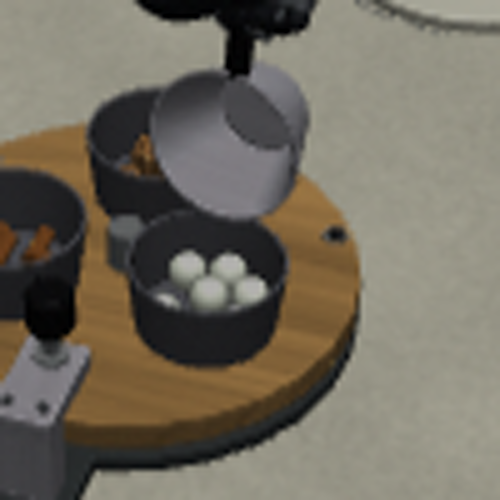

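Call:
apply_moves:
  rows:
    - [[0, -0.01, -0.004], [0, 0, 0], 0.0]
    - [[0, -0.011, -0.004], [0, 0, 0], 0.0]
    - [[0, -0.01, -0.004], [0, 0, 0], 0.0]
    - [[0, -0.011, -0.004], [0, 0, 0], 0.0]
    - [[0.001, -0.003, 0.01], [-5.2, 0, 0], 0.0]

```text
time_s: 9.1
ee_pos: [0.4466, -0.0062, 0.2796]
tcp_rot: [[0.086, 0.799, -0.595], [0.996, -0.069, 0.052], [0.001, -0.598, -0.802]]
force: [-0.5, 0.6, -0.5]
width: 0.0136
```

Call:
apply_moves:
  rows:
    - [[0, -0.004, 0.009], [-5.2, 0, 0], 0.0]
    - [[0.001, -0.005, 0.009], [-5.2, 0, 0], 0.0]
    - [[0.001, -0.005, 0.009], [-5.2, 0, 0], 0.0]
    - [[0, -0.006, 0.007], [-5.2, 0, 0], 0.0]
    - [[0.001, -0.007, 0.008], [-5.2, 0, 0], 0.0]

```text
time_s: 9.52
ee_pos: [0.4027, 0.001, 0.2538]
tcp_rot: [[0.086, 0.98, -0.181], [0.996, -0.084, 0.016], [0.001, -0.181, -0.983]]
force: [-0.2, 0.3, -0.4]
width: 0.0137
```

Call:
apply_moves:
  rows:
    - [[0, -0.008, 0.007], [-5.2, 0, 0], 0.0]
    - [[0.001, -0.008, 0.006], [-5.2, 0, 0], 0.0]
    - [[0.001, -0.008, 0.005], [-5.2, 0, 0], 0.0]
    - [[0, -0.009, 0.004], [-5.2, 0, 0], 0.0]

```text
time_s: 9.85
ee_pos: [0.3684, 0.0062, 0.2329]
tcp_rot: [[0.085, 0.98, 0.178], [0.996, -0.084, -0.015], [0.0, 0.179, -0.984]]
force: [-1.5, 0.4, 0.1]
width: 0.0136
```

Run:
```python
from h import *
s=st()
im=camera("top");cv2.imwrite("pics/t9.png",cv2.resize(im[170:340,200:370,::-1],None,fx=3,fy=3,interpolation=2))
plan(np.array([.4825,.2496,.17]),Rtool(-30,40),12,dec=3)
```

```text
t 9.85 P [0.3684 0.0062 0.2329] q [-0.354 -0.598  2.274  0.05   1.292 -1.849] F [-1.49  0.36  0.06] w 0.0136
[[ 0.085  0.98   0.178]
 [ 0.996 -0.084 -0.015]
 [ 0.     0.179 -0.984]]
[[0.021, 0.007, 0.006], [-2.4, -0.9, 1.9]]
[[0.021, 0.006, 0.007], [-2.5, -0.9, 1.9]]
[[0.022, 0.005, 0.006], [-2.4, -0.9, 2.0]]
[[0.021, 0.005, 0.006], [-2.5, -0.9, 1.9]]
[[0.022, 0.003, 0.006], [-2.4, -0.9, 1.9]]
[[0.023, 0.002, 0.005], [-2.4, -0.9, 1.9]]
[[0.022, 0.001, 0.006], [-2.5, -0.9, 1.9]]
[[0.022, 0.001, 0.005], [-2.4, -0.9, 1.9]]
[[0.023, -0.001, 0.005], [-2.5, -0.9, 1.9]]
[[0.022, -0.002, 0.004], [-2.4, -1.0, 2.0]]
[[0.023, -0.002, 0.004], [-2.4, -0.9, 1.9]]
[[0.022, -0.004, 0.003], [-2.5, -0.9, 1.9]]
dist/row 0.02298498280603027 deg/row 3.2323695923418287
```

View pics/t9.png

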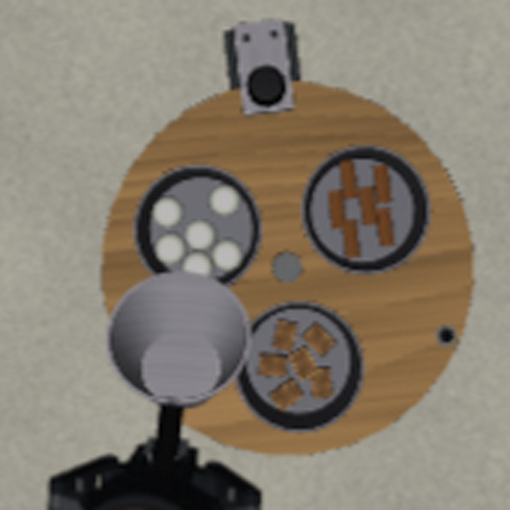

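All six balls are in the tub and the cup is empty. Returning the cup to its spot.

Call:
apply_moves:
  rows:
    - [[0.021, 0.007, 0.006], [-2.4, -0.9, 1.9], 0.0]
    - [[0.021, 0.006, 0.007], [-2.5, -0.9, 1.9], 0.0]
    - [[0.022, 0.005, 0.006], [-2.4, -0.9, 2.0], 0.0]
    - [[0.021, 0.005, 0.006], [-2.5, -0.9, 1.9], 0.0]
    - [[0.022, 0.003, 0.006], [-2.4, -0.9, 1.9], 0.0]

```text
time_s: 10.32
ee_pos: [0.4188, 0.1072, 0.2083]
tcp_rot: [[0.267, 0.893, 0.363], [0.963, -0.237, -0.126], [-0.027, 0.384, -0.923]]
force: [0.7, -0.4, -1.7]
width: 0.0138
```

Call:
apply_moves:
  rows:
    - [[0.023, 0.002, 0.005], [-2.4, -0.9, 1.9], 0.0]
    - [[0.022, 0.001, 0.006], [-2.5, -0.9, 1.9], 0.0]
    - [[0.022, 0.001, 0.005], [-2.4, -0.9, 1.9], 0.0]
    - [[0.023, -0.001, 0.005], [-2.5, -0.9, 1.9], 0.0]
    - [[0.022, -0.002, 0.004], [-2.4, -1.0, 2.0], 0.0]

```text
time_s: 10.73
ee_pos: [0.4678, 0.2085, 0.1828]
tcp_rot: [[0.44, 0.74, 0.509], [0.898, -0.352, -0.265], [-0.016, 0.574, -0.819]]
force: [-0.1, -1.2, -1.1]
width: 0.0138
```

Call:
apply_moves:
  rows:
    - [[0.023, -0.002, 0.004], [-2.4, -0.9, 1.9], 0.0]
    - [[0.022, -0.004, 0.003], [-2.5, -0.9, 1.9], 0.0]
    - [[0, 0, 0], [0, 0, 0], 0.0]
    - [[0, 0, 0], [0, 0, 0], 0.0]
    - [[0, 0, 0], [0, 0, 0], 0.0]

```text
time_s: 11.15
ee_pos: [0.4871, 0.2472, 0.1728]
tcp_rot: [[0.502, 0.666, 0.552], [0.865, -0.384, -0.323], [-0.003, 0.64, -0.769]]
force: [0.1, -0.8, 0.8]
width: 0.0134
```

Run:
```python
from h import *
s=st()
im=camera("scene");cv2.imwrite("pics/s10.png",cv2.resize(im[140:290,300:480,::-1],None,fx=4,fy=4,interpolation=2))
R0=np.array([[.5,.663,.557],[.866,-.385,-.32],[.002,.642,-.767]])
P,R=plan(np.array([.4825,.2496,.075]),R0,6)
```

```text
t 11.15 P [0.4871 0.2472 0.1728] q [ 0.545  0.063  2.006 -0.815  0.883 -0.025] F [ 0.07 -0.76  0.77] w 0.0134
[[ 0.502  0.666  0.552]
 [ 0.865 -0.384 -0.323]
 [-0.003  0.64  -0.769]]
[[0.0, -0.0112, 0.012], [-0.0, 0.0, 0.0]]
[[0.0, -0.0112, 0.012], [-0.1, 0.1, 0.0]]
[[0.0001, -0.0112, 0.0119], [0.0, 0.0, 0.0]]
[[-0.0, -0.0112, 0.012], [-0.0, 0.1, 0.0]]
[[-0.0001, -0.0112, 0.0119], [-0.0, 0.0, 0.0]]
[[0.0, -0.0111, 0.012], [-0.1, 0.1, 0.0]]
dist/row 0.016385033186876567 deg/row 0.05266462468339648
```

View pics/s10.png

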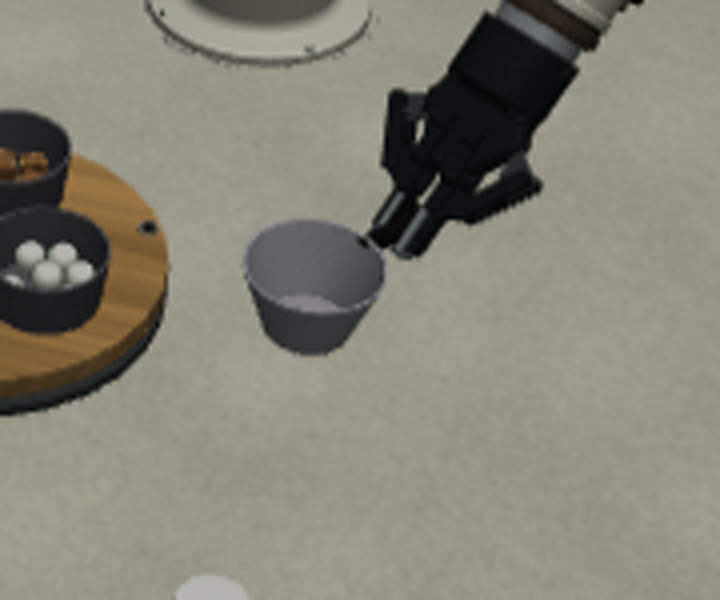

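Call:
apply_moves:
  rows:
    - [[0, -0.0112, 0.012], [0, 0, 0], 0.0]
    - [[0, -0.0112, 0.012], [0, 0.1, 0], 0.0]
    - [[0, -0.0112, 0.012], [0, 0, 0], 0.0]
    - [[0, -0.0112, 0.012], [0, 0.1, 0], 0.0]
    - [[0, -0.0112, 0.012], [0, 0, 0], 0.0]

```text
time_s: 11.62
ee_pos: [0.4836, 0.2488, 0.0911]
tcp_rot: [[0.501, 0.664, 0.555], [0.865, -0.386, -0.32], [0.002, 0.64, -0.768]]
force: [1.1, 0.1, -1.1]
width: 0.0136
```

Call:
apply_moves:
  rows:
    - [[0, -0.0112, 0.012], [-0.1, 0.1, 0], 0.0]
    - [[0, -0.004, 0.005], [0, 0, 0], 0.0]
    - [[0, -0.004, 0.005], [0, 0, 0], 0.0]
    - [[0, 0, 0], [0, 0, 0], 0.0]
    - [[0, 0, 0], [0, 0, 0], 0.0]

```text
time_s: 12.03
ee_pos: [0.4832, 0.25, 0.0621]
tcp_rot: [[0.499, 0.664, 0.557], [0.866, -0.384, -0.319], [0.003, 0.642, -0.767]]
force: [-0.4, -0.0, 0.2]
width: 0.0136
```

Run:
```python
from h import *
s=st()
im=camera("scene");cv2.imwrite("pics/s11.png",cv2.resize(im[140:290,300:480,::-1],None,fx=4,fy=4,interpolation=2))
```

```text
t 12.03 P [0.4832 0.25   0.0621] q [ 0.554  0.278  2.038 -1.008  0.73   0.256] F [-0.36 -0.    0.21] w 0.0136
[[ 0.499  0.664  0.557]
 [ 0.866 -0.384 -0.319]
 [ 0.003  0.642 -0.767]]
```

View pics/s11.png

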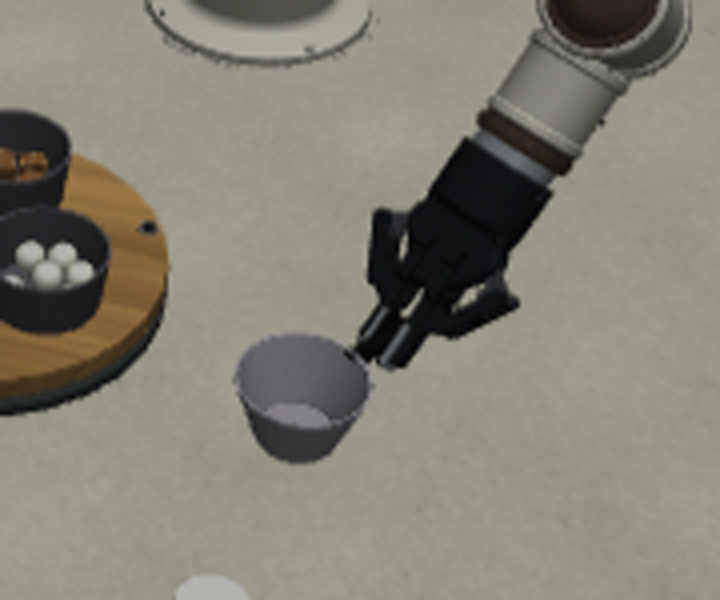

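Call:
apply_moves:
  rows:
    - [[0, -0.0026, 0.0031], [0, 0, 0], 0.0]
    - [[0, -0.0026, 0.0031], [0, 0, 0], 0.0]
    - [[0, -0.002, 0.0024], [0, 0, 0], 0.0]
    - [[0, 0, 0], [0, 0, 0], 0.0]
    - [[0, 0, 0], [0, 0, 0], 0.0]

```text
time_s: 12.5
ee_pos: [0.4825, 0.2501, 0.0497]
tcp_rot: [[0.499, 0.665, 0.556], [0.867, -0.383, -0.319], [0.001, 0.641, -0.768]]
force: [0.5, -0.4, -0.7]
width: 0.0139
```

Call:
apply_moves:
  rows:
    - [[0, -0.0007, 0.0008], [0, 0, 0], 0.0]
    - [[0, 0, 0], [0, 0, 0], 0.0]
    - [[0, 0, 0], [0, 0, 0], 0.0]

```text
time_s: 12.75
ee_pos: [0.4828, 0.2502, 0.0491]
tcp_rot: [[0.499, 0.664, 0.557], [0.867, -0.384, -0.319], [0.002, 0.641, -0.767]]
force: [-0.3, -0.0, 0.8]
width: 0.0137
```

Call:
apply_moves:
  rows:
    - [[0, -0.0004, 0.0005], [0, 0, 0], 0.0]
    - [[0, 0, 0], [0, 0, 0], 0.0]
    - [[0, 0, 0], [0, 0, 0], 0.022]
    - [[0, 0, 0], [0, 0, 0], 0.04]
    - [[0, 0, 0], [0, 0, 0], 0.06]

```text
time_s: 13.17
ee_pos: [0.4823, 0.25, 0.0478]
tcp_rot: [[0.499, 0.665, 0.556], [0.867, -0.384, -0.319], [0.001, 0.641, -0.768]]
force: [-0.7, -0.8, 0.3]
width: 0.0455
```

Run:
```python
from h import *
s=st()
im=camera("scene");cv2.imwrite("pics/s12.png",cv2.resize(im[140:290,300:480,::-1],None,fx=4,fy=4,interpolation=2))
```

```text
t 13.17 P [0.4823 0.25   0.0478] q [ 0.555  0.309  2.037 -1.035  0.715  0.293] F [-0.69 -0.76  0.27] w 0.0455
[[ 0.499  0.665  0.556]
 [ 0.867 -0.384 -0.319]
 [ 0.001  0.641 -0.768]]
```

View pics/s12.png

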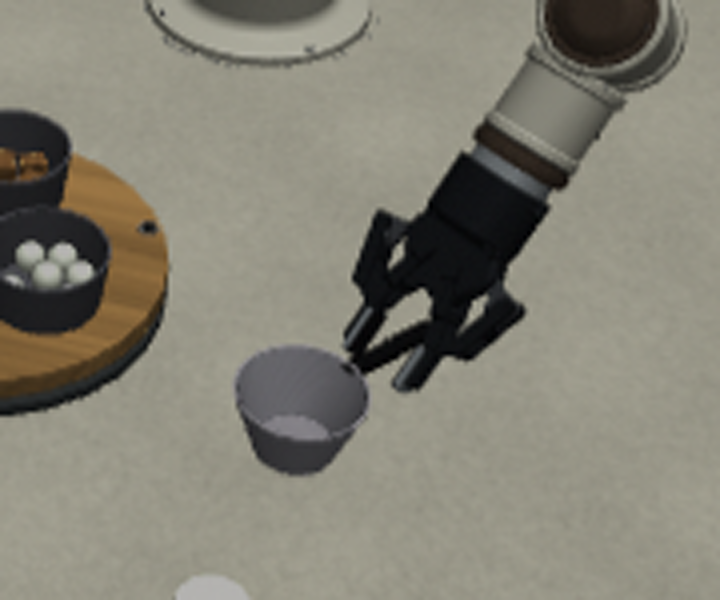

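Call:
apply_moves:
  rows:
    - [[0, 0, 0], [0, 0, 0], 0.0854]
    - [[0, 0.005, -0.006], [0, 0, 0], 0.0854]
    - [[0, 0.013, -0.015], [0, 0, 0], 0.0854]
    - [[0, 0.019, -0.023], [0, 0, 0], 0.0854]
    - [[0, 0.019, -0.023], [0, 0, 0], 0.0854]

```text
time_s: 13.63
ee_pos: [0.4817, 0.2496, 0.1359]
tcp_rot: [[0.498, 0.666, 0.554], [0.867, -0.383, -0.319], [-0.0, 0.64, -0.769]]
force: [-0.3, 0.2, 0.0]
width: 0.0853
```

Call:
apply_moves:
  rows:
    - [[0, 0.019, -0.023], [0, 0, 0], 0.0854]
    - [[0, 0.019, -0.023], [0, 0, 0], 0.0854]
    - [[0, 0, 0], [0, 0, 0], 0.0854]

```text
time_s: 13.88
ee_pos: [0.4854, 0.2521, 0.2034]
tcp_rot: [[0.498, 0.658, 0.565], [0.867, -0.387, -0.313], [0.012, 0.646, -0.763]]
force: [0.1, 0.5, 0.2]
width: 0.0852
```

Run:
```python
from h import *
s=st()
im=camera("scene");cv2.imwrite("pics/s13.png",cv2.resize(im[140:290,300:480,::-1],None,fx=4,fy=4,interpolation=2))
plan([.6257,-.065,.20],Rtool(-10,0),14,dec=3)
```

```text
t 13.88 P [0.4854 0.2521 0.2034] q [ 0.555  0.011  1.994 -0.789  0.919 -0.064] F [0.1  0.46 0.24] w 0.0852
[[ 0.498  0.658  0.565]
 [ 0.867 -0.387 -0.313]
 [ 0.012  0.646 -0.763]]
[[-0.015, 0.015, 0.013], [2.8, 0.5, -1.4]]
[[-0.015, 0.016, 0.012], [2.9, 0.4, -1.3]]
[[-0.015, 0.016, 0.011], [2.8, 0.5, -1.4]]
[[-0.016, 0.016, 0.01], [2.9, 0.4, -1.4]]
[[-0.016, 0.016, 0.009], [2.8, 0.5, -1.4]]
[[-0.017, 0.016, 0.008], [2.9, 0.5, -1.3]]
[[-0.018, 0.016, 0.008], [2.8, 0.4, -1.4]]
[[-0.017, 0.016, 0.006], [2.8, 0.5, -1.4]]
[[-0.019, 0.016, 0.005], [2.9, 0.4, -1.4]]
[[-0.018, 0.016, 0.005], [2.8, 0.5, -1.3]]
[[-0.019, 0.015, 0.003], [2.9, 0.5, -1.4]]
[[-0.02, 0.015, 0.003], [2.8, 0.4, -1.4]]
[[-0.02, 0.015, 0.002], [2.8, 0.5, -1.4]]
[[-0.02, 0.014, 0.001], [2.9, 0.5, -1.3]]
dist/row 0.0247598062011341 deg/row 3.190334277569575
```

View pics/s13.png

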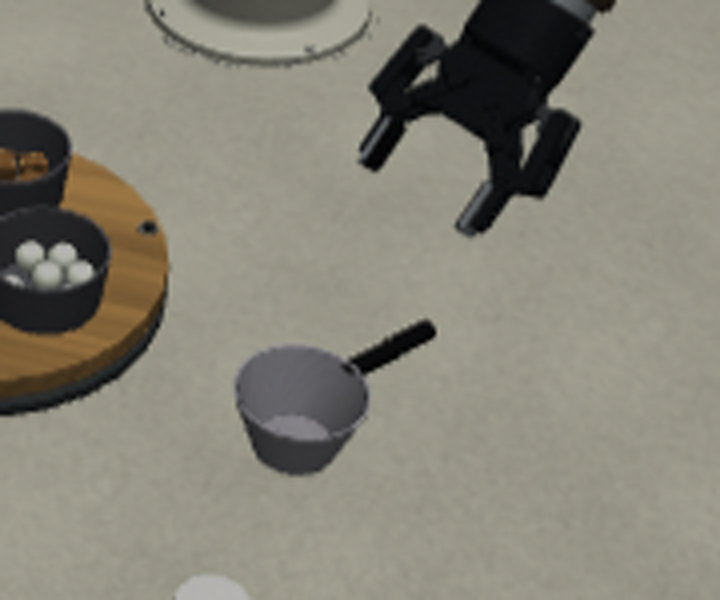

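The cup stands upright and free. Moving to above the knob.

Call:
apply_moves:
  rows:
    - [[-0.015, 0.015, 0.013], [2.8, 0.5, -1.4], 0.0854]
    - [[-0.015, 0.016, 0.012], [2.9, 0.4, -1.3], 0.0854]
    - [[-0.015, 0.016, 0.011], [2.8, 0.5, -1.4], 0.0854]
    - [[-0.016, 0.016, 0.01], [2.9, 0.4, -1.4], 0.0854]
    - [[-0.016, 0.016, 0.009], [2.8, 0.5, -1.4], 0.0854]

```text
time_s: 14.35
ee_pos: [0.5324, 0.1364, 0.1943]
tcp_rot: [[0.387, 0.838, 0.384], [0.922, -0.338, -0.19], [-0.03, 0.428, -0.903]]
force: [-0.1, 0.6, -0.2]
width: 0.0854
```

Call:
apply_moves:
  rows:
    - [[-0.017, 0.016, 0.008], [2.9, 0.5, -1.3], 0.0854]
    - [[-0.018, 0.016, 0.008], [2.8, 0.4, -1.4], 0.0854]
    - [[-0.017, 0.016, 0.006], [2.8, 0.5, -1.4], 0.0854]
    - [[-0.019, 0.016, 0.005], [2.9, 0.4, -1.4], 0.0854]
    - [[-0.018, 0.016, 0.005], [2.8, 0.5, -1.3], 0.0854]

```text
time_s: 14.77
ee_pos: [0.5831, 0.0229, 0.1942]
tcp_rot: [[0.27, 0.947, 0.174], [0.963, -0.26, -0.078], [-0.028, 0.189, -0.982]]
force: [1.3, 0.3, -0.0]
width: 0.0851
```

Call:
apply_moves:
  rows:
    - [[-0.019, 0.015, 0.003], [2.9, 0.5, -1.4], 0.0854]
    - [[-0.02, 0.015, 0.003], [2.8, 0.4, -1.4], 0.0854]
    - [[-0.02, 0.015, 0.002], [2.8, 0.5, -1.4], 0.0854]
    - [[-0.02, 0.014, 0.001], [2.9, 0.5, -1.3], 0.0854]
    - [[0, 0, 0], [0, 0, 0], 0.0854]

```text
time_s: 15.18
ee_pos: [0.6242, -0.0714, 0.1929]
tcp_rot: [[0.179, 0.984, -0.011], [0.984, -0.179, -0.004], [-0.006, -0.01, -1.0]]
force: [0.8, 0.8, -0.6]
width: 0.0853
```

Call:
apply_moves:
  rows:
    - [[0, 0, 0], [0, 0, 0], 0.0854]
    - [[0, 0, 0], [0, 0, 0], 0.0854]
    - [[0, 0, 0], [0, 0, 0], 0.0854]

```text
time_s: 15.43
ee_pos: [0.6223, -0.0654, 0.1944]
tcp_rot: [[0.174, 0.985, -0.008], [0.985, -0.174, -0.003], [-0.004, -0.008, -1.0]]
force: [0.3, 0.4, 0.0]
width: 0.0855
```

Run:
```python
from h import *
s=st()
p=camera_params("wrist");im=camera("wrist");cv2.imwrite("pics/w14.png",im[:,:,::-1])
print(proj(p,[.6257,-.065,.13]))
plan([.6257,-.065,.16],Rtool(-10,0),3)
```

```text
t 15.43 P [ 0.6223 -0.0654  0.1944] q [-0.295  0.337  1.497 -0.006  1.315 -1.689] F [0.34 0.43 0.01] w 0.0855
[[ 0.174  0.985 -0.008]
 [ 0.985 -0.174 -0.003]
 [-0.004 -0.008 -1.   ]]
[286.13848077 242.45426484]
[[0.0003, 0.0012, 0.0116], [-0.1, 0.1, -0.0]]
[[0.0004, 0.0011, 0.0116], [-0.2, 0.1, -0.0]]
[[0.0003, 0.0011, 0.0116], [-0.1, 0.1, -0.0]]
dist/row 0.011649980339752904 deg/row 0.16317938886019798
```

View pics/w14.png

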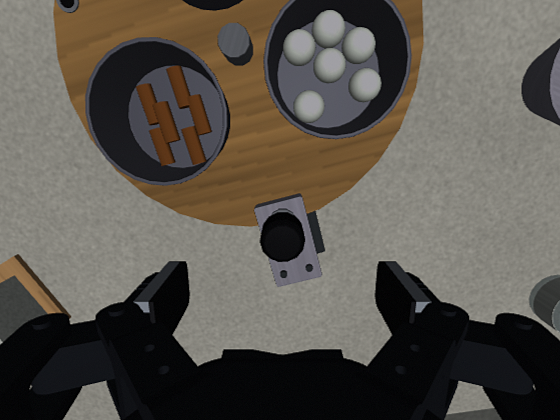

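Call:
apply_moves:
  rows:
    - [[0, 0.001, 0.015], [-0.2, 0.1, 0], 0.0854]
    - [[0, 0.001, 0.02], [-0.2, 0.1, 0], 0.0854]
    - [[0, 0.001, 0.018], [0, 0, 0], 0.0854]
    - [[0, 0, 0], [0, 0, 0], 0.0854]
    - [[0, 0, 0], [0, 0, 0], 0.0854]

```text
time_s: 15.9
ee_pos: [0.6248, -0.0662, 0.1413]
tcp_rot: [[0.174, 0.985, -0.002], [0.985, -0.174, -0.001], [-0.001, -0.002, -1.0]]
force: [0.2, 0.3, 0.6]
width: 0.0855
```

Run:
```python
from h import *
s=st()
p=camera_params("wrist");im=camera("wrist");cv2.imwrite("pics/w15.png",im[:,:,::-1])
print(proj(p,[.6257,-.065,.13]))
im=camera("scene");cv2.imwrite("pics/s15.png",cv2.resize(im[130:280,200:400,::-1],None,fx=4,fy=4,interpolation=2))
```

```text
t 15.9 P [ 0.6248 -0.0662  0.1413] q [-2.970e-01  3.930e-01  1.535e+00 -1.000e-03  1.215e+00 -1.692e+00] F [0.23 0.34 0.61] w 0.0855
[[ 0.174  0.985 -0.002]
 [ 0.985 -0.174 -0.001]
 [-0.001 -0.002 -1.   ]]
[287.76039632 275.07329169]
```

View pics/w15.png

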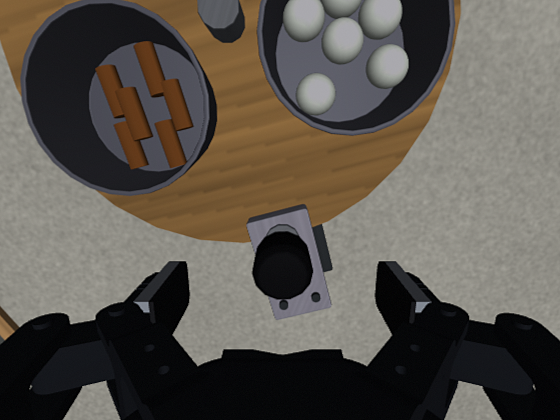

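View pics/s15.png

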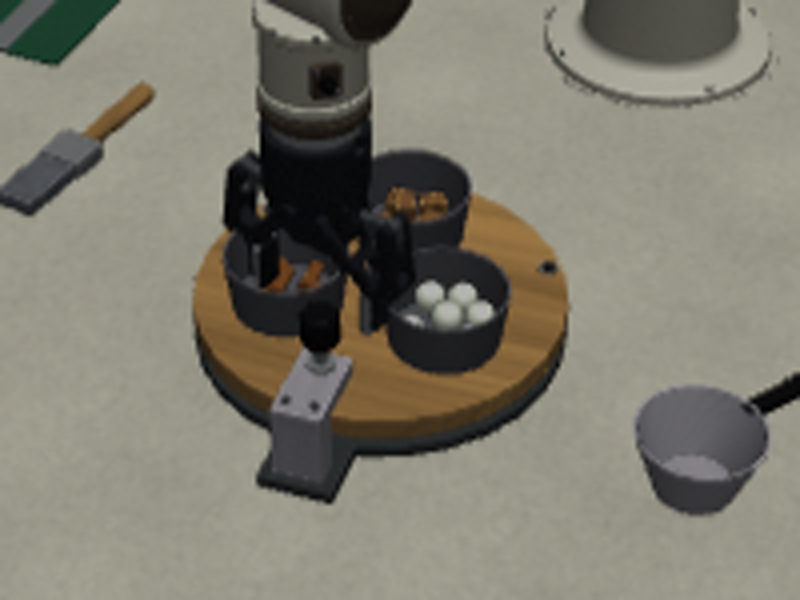

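Call:
apply_moves:
  rows:
    - [[0, -0.001, 0.012], [0, 0, 0], 0.0854]
    - [[0, 0, 0.012], [0, 0, 0], 0.0854]
    - [[0, 0, 0], [0, 0, 0], 0.07]
    - [[0, 0, 0], [0, 0, 0], 0.055]
    - [[0, 0, 0], [0, 0, 0], 0.042]
  grip_force: 60

```text
time_s: 16.42
ee_pos: [0.6248, -0.0671, 0.1178]
tcp_rot: [[0.175, 0.985, -0.0], [0.985, -0.175, -0.001], [-0.001, -0.0, -1.0]]
force: [0.6, -0.3, -0.8]
width: 0.0514
```

Call:
apply_moves:
  rows:
    - [[0, 0, 0], [0, 0, 0], 0.034]
    - [[0, 0, 0], [0, 0, 0], 0.025]
    - [[0, 0, 0], [0, 0, 0], 0.015]
    - [[0, 0, 0], [0, 0, 0], 0.0]
    - [[0, 0, 0], [0, 0, 0], 0.0]

```text
time_s: 16.83
ee_pos: [0.6255, -0.0662, 0.119]
tcp_rot: [[0.175, 0.985, 0.002], [0.985, -0.175, -0.0], [0.0, 0.002, -1.0]]
force: [0.0, 4.8, 4.5]
width: 0.0282
```

Run:
```python
from h import *
s=st()
im=camera("wrist");cv2.imwrite("pics/w16.png",im[:,:,::-1])
im=camera("scene");cv2.imwrite("pics/s16.png",cv2.resize(im[160:260,220:350,::-1],None,fx=6,fy=6,interpolation=2))
```

```text
t 16.83 P [ 0.6255 -0.0662  0.119 ] q [-0.297  0.419  1.55   0.     1.172 -1.693] F [0.04 4.83 4.51] w 0.0282
[[ 0.175  0.985  0.002]
 [ 0.985 -0.175 -0.   ]
 [ 0.     0.002 -1.   ]]
```

View pics/w16.png

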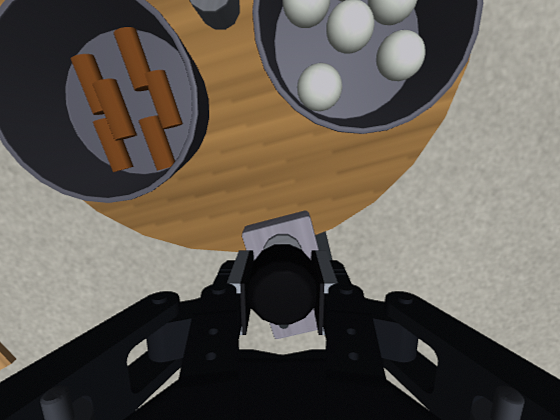

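View pics/s16.png

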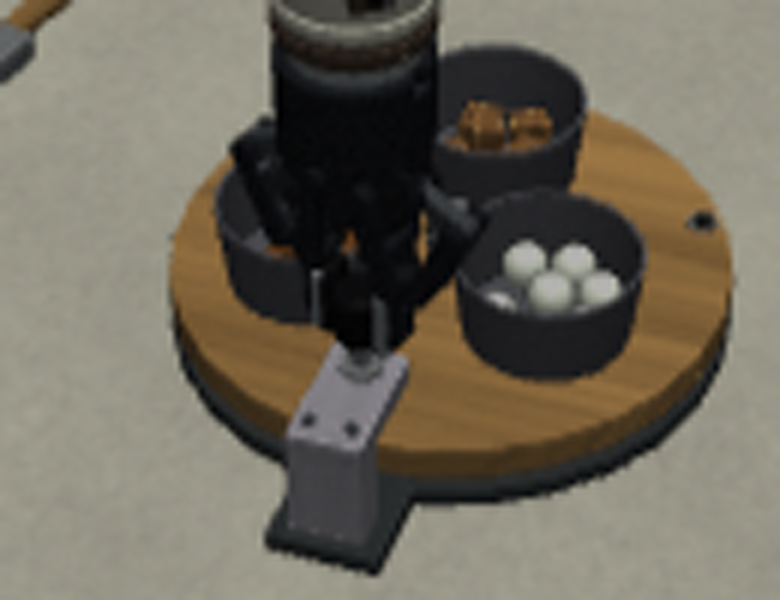

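Call:
apply_moves:
  rows:
    - [[0, 0, 0], [0, 0, 0], 0.0]
    - [[0, 0, -0.003], [0, 0, 0], 0.0]
    - [[0, 0, -0.003], [0, 0, 0], 0.0]
    - [[0, 0, -0.003], [0, 0, 0], 0.0]
    - [[0, 0, -0.003], [0, 0, 0], 0.0]
  grip_force: 100

```text
time_s: 17.35
ee_pos: [0.6254, -0.0662, 0.1288]
tcp_rot: [[0.175, 0.985, 0.002], [0.985, -0.175, 0.0], [0.0, 0.002, -1.0]]
force: [6.4, 3.2, -9.1]
width: 0.0273
```

Call:
apply_moves:
  rows:
    - [[0, 0, -0.002], [0, 0, 0], 0.0]
    - [[0, 0, -0.002], [0, 0, 0], 0.0]
    - [[0, 0, 0], [0, 0, 0], 0.0]
    - [[0, 0, 0], [0, 0, 0], 0.0]
    - [[0, 0, 0], [0, 0, 0], 0.0]

```text
time_s: 17.77
ee_pos: [0.6254, -0.0662, 0.1323]
tcp_rot: [[0.175, 0.985, 0.002], [0.985, -0.175, 0.0], [0.0, 0.002, -1.0]]
force: [6.9, 4.6, -8.9]
width: 0.0274
```

Call:
apply_moves:
  rows:
    - [[0, 0, -0.002], [0, 0, 0], 0.0]
    - [[0, 0, -0.002], [0, 0, 0], 0.0]
    - [[0, 0, 0], [0, 0, 0], 0.0]
    - [[0, 0, 0], [0, 0, 0], 0.0]

```text
time_s: 18.1
ee_pos: [0.6254, -0.0662, 0.1361]
tcp_rot: [[0.175, 0.985, 0.002], [0.985, -0.175, 0.0], [0.0, 0.002, -1.0]]
force: [7.8, 3.2, -10.4]
width: 0.0272
```

Call:
apply_moves:
  rows:
    - [[0, 0, -0.001], [0, 0, 0], 0.0]
    - [[0, 0, -0.001], [0, 0, 0], 0.0]
    - [[0, 0, 0], [0, 0, 0], 0.0]
    - [[0, 0, 0], [0, 0, 0], 0.0]

```text
time_s: 18.43
ee_pos: [0.6254, -0.0662, 0.138]
tcp_rot: [[0.175, 0.985, 0.002], [0.985, -0.175, 0.0], [0.0, 0.002, -1.0]]
force: [8.0, 3.9, -10.9]
width: 0.0273
```

Call:
apply_moves:
  rows:
    - [[0, 0, -0.001], [0, 0, 0], 0.0]
    - [[0, 0, -0.0005], [0, 0, 0], 0.0]
    - [[0, 0, 0], [0, 0, 0], 0.0]
    - [[0, 0, 0], [0, 0, 0], 0.0]

```text
time_s: 18.77
ee_pos: [0.6254, -0.0662, 0.1392]
tcp_rot: [[0.175, 0.985, 0.002], [0.985, -0.175, 0.0], [0.001, 0.002, -1.0]]
force: [8.1, 3.7, -11.9]
width: 0.0272
```

Run:
```python
from h import *
s=st()
im=camera("wrist");cv2.imwrite("pics/w17.png",im[:,:,::-1])
im=camera("scene");cv2.imwrite("pics/s17.png",cv2.resize(im[150:280,220:420,::-1],None,fx=4,fy=4,interpolation=2))
```

```text
t 18.77 P [ 0.6254 -0.0662  0.1392] q [-2.980e-01  3.950e-01  1.538e+00  1.000e-03  1.207e+00 -1.693e+00] F [  8.14   3.73 -11.94] w 0.0272
[[ 0.175  0.985  0.002]
 [ 0.985 -0.175  0.   ]
 [ 0.001  0.002 -1.   ]]
```

View pics/s17.png

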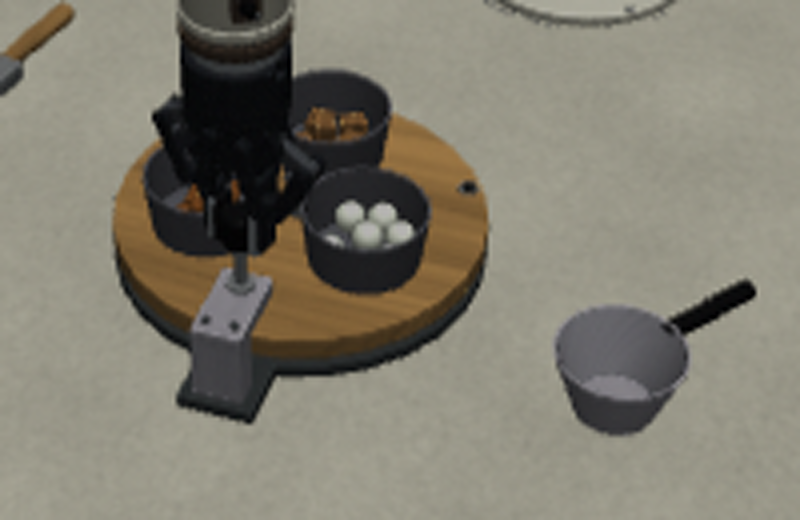

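View pics/w17.png

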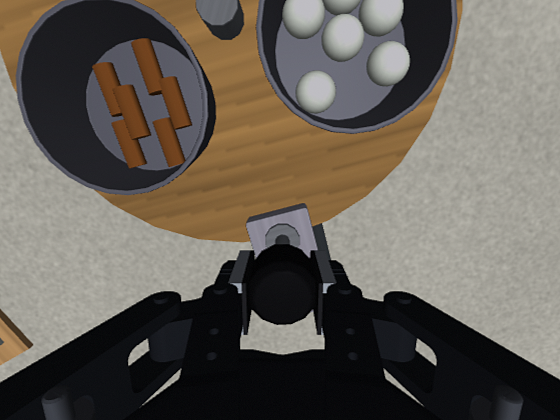

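Call:
apply_moves:
  rows:
    - [[0, 0, -0.001], [0, 0, 0], 0.0]
    - [[0, 0, 0], [0, 0, 0], 0.0]
    - [[0, 0, 0], [0, 0, 0], 0.0]
    - [[0, 0, 0], [0, 0, 0], 0.0]

```text
time_s: 19.2
ee_pos: [0.6253, -0.0662, 0.1393]
tcp_rot: [[0.175, 0.985, 0.001], [0.985, -0.175, 0.0], [0.001, 0.001, -1.0]]
force: [12.3, 3.3, -16.5]
width: 0.0271
```

Call:
apply_moves:
  rows:
    - [[0, 0, -0.001], [0, 0, 0], 0.0]
    - [[0, 0, 0], [0, 0, 0], 0.0]
    - [[0, 0, 0], [0, 0, 0], 0.0]
    - [[0, 0, 0], [0, 0, 0], 0.0]

```text
time_s: 19.53
ee_pos: [0.6253, -0.0662, 0.1393]
tcp_rot: [[0.175, 0.985, 0.001], [0.985, -0.175, 0.001], [0.001, 0.001, -1.0]]
force: [14.5, 2.3, -21.6]
width: 0.0273
```

Call:
apply_moves:
  rows:
    - [[0, 0, 0.001], [0, 0, 0], 0.0]
    - [[0, 0, 0], [0, 0, 0], 0.0]
    - [[0, 0, 0], [0, 0, 0], 0.0]
    - [[0, 0, 0], [0, 0, 0], 0.0]
    - [[0, 0, 0], [0, 0, 0], 0.0]

```text
time_s: 19.95
ee_pos: [0.6253, -0.0662, 0.1393]
tcp_rot: [[0.175, 0.985, 0.002], [0.985, -0.175, 0.0], [0.001, 0.001, -1.0]]
force: [11.7, 2.9, -17.1]
width: 0.0272
```

Call:
apply_moves:
  rows:
    - [[0, 0, 0], [0, 0, 0], 0.0]
    - [[0, 0, 0], [0, 0, 0], 0.0]
    - [[0, 0, 0], [0, 0, 0], 0.0]
    - [[0, 0, 0], [0, 0, 0], 0.0]
    - [[0, 0, 0], [0, 0, 0], 0.0]

```text
time_s: 20.37
ee_pos: [0.6253, -0.0663, 0.1393]
tcp_rot: [[0.175, 0.985, 0.001], [0.985, -0.175, 0.0], [0.001, 0.001, -1.0]]
force: [11.1, 3.1, -17.2]
width: 0.0268
```

Run:
```python
from h import *
s=st()
im=camera("scene");cv2.imwrite("pics/s18.png",im[:,:,::-1])
st()
```

```text
t 20.37 P [ 0.6253 -0.0663  0.1393] q [-2.980e-01  3.950e-01  1.538e+00  1.000e-03  1.208e+00 -1.693e+00] F [ 11.06   3.09 -17.24] w 0.0268
[[ 0.175  0.985  0.001]
 [ 0.985 -0.175  0.   ]
 [ 0.001  0.001 -1.   ]]
t 20.42 P [ 0.6253 -0.0662  0.1393] q [-2.980e-01  3.950e-01  1.538e+00  1.000e-03  1.208e+00 -1.693e+00] F [ 11.6    3.12 -16.05] w 0.0276
[[ 0.175  0.985  0.002]
 [ 0.985 -0.175  0.   ]
 [ 0.001  0.001 -1.   ]]
```

View pics/s18.png

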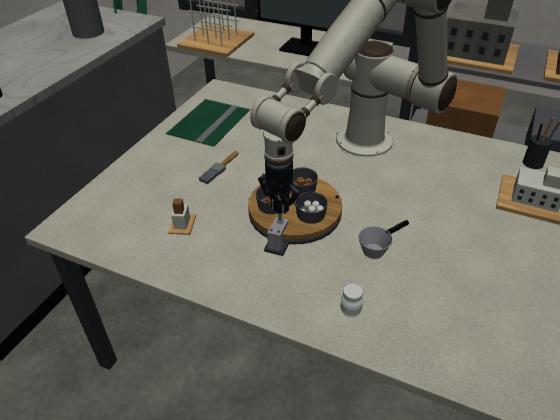

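The scene picture shows the cup upright (375,242), the balls in the tub (312,207), and the jar, brush and card model where they were.

```bash
python3 -c "
from cell import r
print(r.sign_off())"
```

```text
the job is handed in; nothing more can be done
None
```

The six balls are in the empty tub and the cup is back on the bench where it started. The plunger is held up against its stop between the fingers. I handed the job in at about 20 s of the 72 s allowed; no verdict was reported.

- **Balls:** the top view after pouring showed all six in the tub and the cup empty. The last wrist picture still showed them in the tub.
- **Cup:** the last scene picture shows it standing upright, well clear of the robot.
- **Plunger:** the tool rose about 20 mm. The pull grew to about 12 N, as the spring should give at the stop. Beyond that the force climbed to 22 N with no further travel, so I backed off to about 17 N, with the tool still at the same height. The grip is set to 100 N.
- **Other items:** the glue jar, brush and card model look unmoved in the last scene picture.

The fingers read about 27 mm on the 30 mm knob and 14 mm on the 16 mm handle, so the width reading runs 2 to 3 mm low under load. There is also a sideways force of about 11 N on the held knob, but I saw no slip.

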